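# Shut the blue air valve with a screwdriver

## Task

Shut the blue air valve: take the red-handled screwdriver from its round stand, set its blade into the slot on top of the blue valve and turn clockwise (seen from above) as far as the stop, so that the slot lies square across the valve. Then put the screwdriver back upright in its stand, blade down, fully home. Leave the yellow valve as it is.

Things in the scene. Friction and masses are not known exactly. Their poses are not given: they have to be found in the camera images.
- handle (a point): Point to grip on the red-handled screwdriver (233 mm long, 90 g, blade down in the stand, within about 4 degrees of upright): on the axis of the handle, 40 mm below its top end, 192 mm above the tip. Handle round, 26 mm thick, 94 mm long, grip from any side. Axes: y up along the driver, blade to handle; x the direction of the blade's width, z of its thickness.
- tip (a point): Middle of the tip of the screwdriver's flat blade; same axes as handle. The blade is 8 mm wide (along x) and 2 mm thick (along z); above its last 12 mm runs the round shank, 6.4 mm thick.
- slot_blue (a point): Middle of the slot's floor in the brass screw (26 mm across) on the blue valve; floor 38 mm above the bench, screw's top 11 mm above the floor. Lowest 6 mm: 12 mm long, 3.2 mm wide, closed ends; above, it flares to 20 x 11 mm and guides the blade. Axes turn with the screw: z up, y along the slot, x across. Blade's width goes along y, either way round; it turns about 15 degrees before the screw follows.
- screw_blue (a joint): Turn of the blue valve's screw, rad, growing clockwise from above. 0: slot in line with the two brass hose tails and white marks, open. 1.57 (firm stop): slot square across them, shut. Starts at 0.2 to 0.5, stays where left, turns with about 0.03 N m. Valve: blue block 46 x 54 mm on a steel foot plate 64 x 86 mm, fixed.
- screw_yellow (a joint): The same for the yellow valve, a bystander of the same shape with a yellow block; it starts partly open at 0.2 to 0.5.
- pocket_mouth (a point): Centre of the mouth, level with the top, of the screwdriver's stand: a fixed round aluminium block, 60 mm across and 70 mm high, on a black rubber foot. The mouth is 31 mm square and narrows over 12 mm to a 9 x 9 mm pocket with a V groove along x at its floor, for the blade's width (either way round). Axes: z up, x the direction of the blade's width at the start.
- pocket_floor (a point): Centre of the floor of the stand's pocket, 54 mm below the mouth and 16 mm above the bench; the blade's tip rests on it when the screwdriver is fully home.
Mind the look-alikes: they are no part of the job. What is shaped like the part that bears screw_yellow but green is not meant.

How it is judged:
By the outcome, as a careful person would: the job done as asked, in the order asked, and still so for the second after the job is handed in, with the robot touching nothing.
It also fails if it takes over 48 s, if anything falls off the work surface, if the arm or the gripper's body presses on something with over 40 N, if the wrist force passes 120 N, or if a joint passes its speed limit or range.

## Robot

A 6-joint arm with a two-finger parallel gripper is mounted at the origin on the work surface; the furniture and walls round the work are solid. World frame = base frame: x ahead of the robot, y to its left, z up, the work surface at z = 0. Lengths are in m, angles in rad, forces in N, time in s.
With the tool pointing down it reaches from about 0.25 to 0.775 m from the base axis. Payload 4 kg.
Tool frame: the origin (TCP) lies midway between the tips of the shut fingers; the grasp point (between the pads) lies 19 mm behind it; z points along the fingers, x is the direction in which the jaws open and shut, and the axes are right-handed (so a half turn about z gives the same grasp; the last joint's range is limited). The gripper opens to 94 mm and grips with 3 to 60 N. Pads are 16 mm wide; open, the fingers measure 119 mm over their backs; the gripper's body (75 mm by 177 mm) begins 78 mm behind the grasp point.
Start: joints at [-1.329, 0.087, 1.371, -0, 1.684, -0.103], TCP at [0.186, -0.518, 0.206] pointing down, gripper open.
Joint ranges: [-3.1, 3.1], [-0.76, 2.03], [0.27, 2.55], [-1.08, 4.22], [0.17, 2.65], [-2.57, 2.57]. Speed limits (rad/s): [2.79, 2.79, 3.14, 3.14, 3.14, 3.14].

## Interface

Orientations are given as [roll, pitch, yaw] about the fixed x, y, z axes, in that order (R = Rz(yaw) Ry(pitch) Rx(roll)).
In Python, from bench import * gives the robot as it stands.
- The arm moves only by the tool send_rows, never from a script. Its argument "rows" is one flat list of numbers, 7 for each row, row after row: the shift along the world's x, y, z in mm, then the turn, a rotation vector about the world's x, y, z in degrees, then the opening, from 0 (shut) to 1 (fully open). A call has exactly 8 rows; each row shifts and turns the commanded pose from where the row before left it; what a row does not reach is not made up. A row lasts 1/8 s, in which the tool goes at most 62.5 mm and 10.7 degrees, less where a joint would pass 70% of its speed; a pose out of reach is approached as far as the arm can. A call is refused whole if a number of a shift passes 62.5 or a number of a turn 10.7, either way. A call with a gripper value outside its range is refused whole. The fingers move at their own pace and stop on an object; the grip force is fixed at half the most. Time passes only in rows, so rows that do not move let the fingers close, or fill a call up. It gives the time, the measured TCP pose, the force and the opening at its end, in the units of the state.
- get_obs(): the state, without advancing time (a new reading comes with each control period).
- snapshot(name): name is "side" or "top" or "wrist"; returns a dict with "color" (400x640x3 uint8, red, green, blue), "intrinsics" (3x3 intrinsics, pixels), "rvec" (rotation vector, rad) and "tvec" (3), from world to camera coordinates, as OpenCV has them; the wrist camera has in their place "T_tool_cam" (4x4, takes a point from camera to tool coordinates, whose origin is the TCP and whose axes are the tool frame's). Camera axes: x right, y down, z forward; pixel columns grow to the right and rows downward; lengths in m; the calibration is good to about 2 mm. A picture is of the moment at which its call begins: read the wrist's pose just before it. There is no depth.
- close_job(): hands the job in, once; it reports no verdict.
The state is a dict: "time": time; "joint_positions": joint angles; "qvel": joint speeds; "joint_torque": joint torques, N m; "tool_pos": TCP position; "ee_rot": TCP orientation; "wrist_force": force on the tool from outside, world axes, zero at the start; "wrist_torque": the same for the moment, N m; "width": finger opening in m.
Only numpy, scipy, OpenCV 4.12 (cv2) and the standard library are available. Lean on these libraries where they do the work, as an engineer would, in place of code of your own. Each camera call takes 0.05 s, during which the arm holds its last target.

## Working session

There is one attempt and no reset: what is moved stays moved. The work goes in short steps, Python scripts to look and compute and a tool call to move; the robot and the scene stay as the last step left them, time stands still between calls to the robot, and variables do not carry over. Pictures are saved under pics/ and viewed, and the job is handed in when it is done.

Besides the shell and the picture viewer there is one more tool, called as a command line: name --argument value ..., lists and objects as JSON in quotes. send_rows: Moves the arm, as the interface text tells. Its arguments: {"type":"object","properties":{"rows":{"type":"array","items":{"type":"number"}}},"required":["rows"]}

```bash
mkdir -p pics; ls
cat > h.py <<'E'
from bench import *
import numpy as np, cv2
def snap(n,f):
    o=get_obs(); s=snapshot(n); cv2.imwrite('pics/'+f,s['color'][:,:,::-1]); np.save('pics/'+f+'.npy',dict(s=s,o=o),allow_pickle=True); return s,o
E
python3 - <<'E'
from h import *
for n in ['side','top','wrist']:
    s,o=snap(n,n+'0.png')
    print(n,s['intrinsics'].tolist(),s.get('rvec'),s.get('tvec'),s.get('T_tool_cam'))
print(get_obs())
E
```

```text
pics
side [[402.30581499420674, 0.0, 321.6826875847546], [0.0, 402.30581499420674, 199.60333121395314], [0.0, 0.0, 1.0]] [ 1.92823934  0.42337333 -0.32031737] [-0.30405272  0.03185724  1.22106154] None
top [[497.3404983005668, 0.0, 324.9016789943829], [0.0, 497.3404983005668, 203.36239580820367], [0.0, 0.0, 1.0]] [ 2.16805722 -2.11549866  0.18800365] [-0.17671705  0.4205077   1.28417608] None
wrist [[357.29027375438403, 0.0, 318.51757860293316], [0.0, 357.29027375438403, 196.90581888746618], [0.0, 0.0, 1.0]] None None [[ 9.99999219e-01  6.75407683e-04 -1.05122444e-03 -1.53752573e-03]
 [-3.46063570e-04  9.58114627e-01  2.86384781e-01 -8.40428809e-02]
 [ 1.20061999e-03 -2.86384193e-01  9.58114112e-01 -1.78952537e-01]
 [ 0.00000000e+00  0.00000000e+00  0.00000000e+00  1.00000000e+00]]
{'time': 0.15, 'joint_positions': array([-1.32912689e+00,  8.78025867e-02,  1.37184742e+00,  2.19767801e-05,
        1.68357308e+00, -1.03119201e-01]), 'qvel': array([ 0.00048363, -0.00324023, -0.005636  , -0.00017403, -0.00011576,
        0.00027622]), 'joint_torque': array([ 7.11823468e-04, -3.40643620e+01, -3.02793539e+01,  7.18918699e-02,
        3.05274117e-02, -1.09801929e-04]), 'tool_pos': array([ 0.18579775, -0.51725209,  0.20459383]), 'ee_rot': array([-3.14140310e+00,  1.61952421e-03, -1.22600508e+00]), 'wrist_force': array([-0.82757665, -0.07645904, -0.4526271 ]), 'wrist_torque': array([ 0.01362591, -0.04968485,  0.01006605]), 'width': 0.09394441531667472}
```

View pics/side0.png

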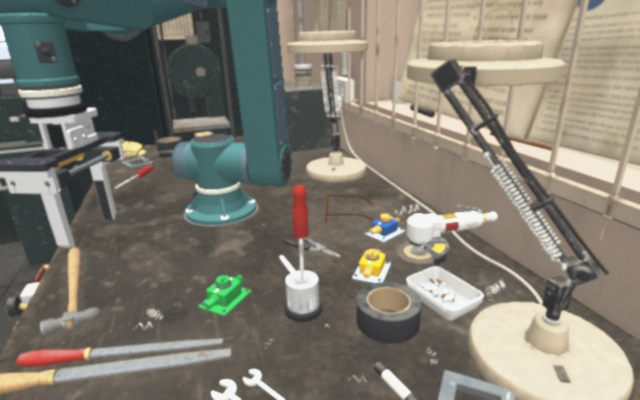

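View pics/top0.png

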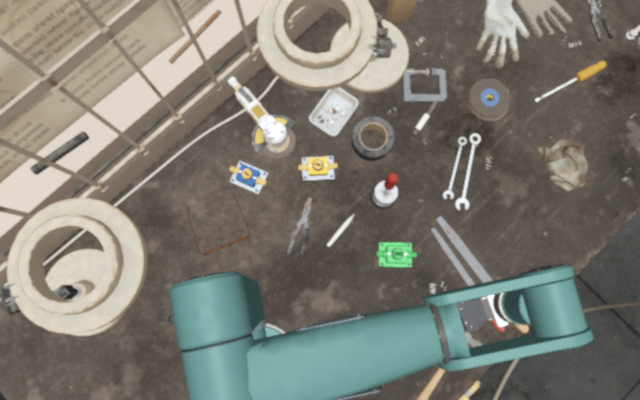

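View pics/wrist0.png

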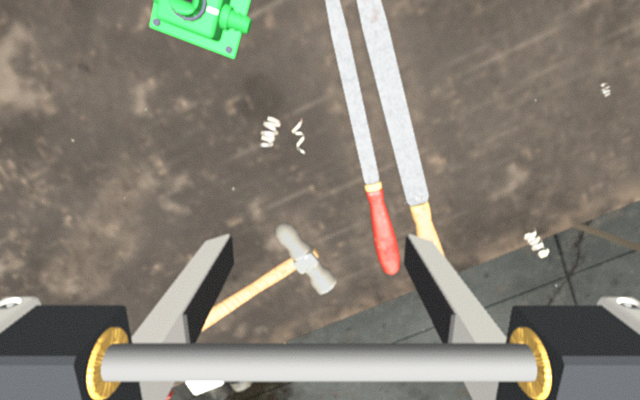

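Run:
```python
import cv2
a=cv2.imread('pics/top0.png');b=cv2.imread('pics/side0.png')
up=lambda i,k:cv2.resize(i,None,fx=k,fy=k,interpolation=cv2.INTER_CUBIC)
cv2.imwrite('pics/c1.png',up(a[140:220,220:420],4))
cv2.imwrite('pics/c2.png',up(b[175:325,270:420],4))
```

```text
(no output)
```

View pics/c1.png

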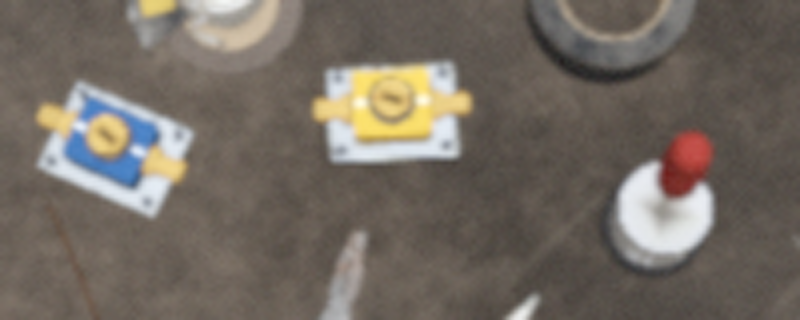

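View pics/c2.png

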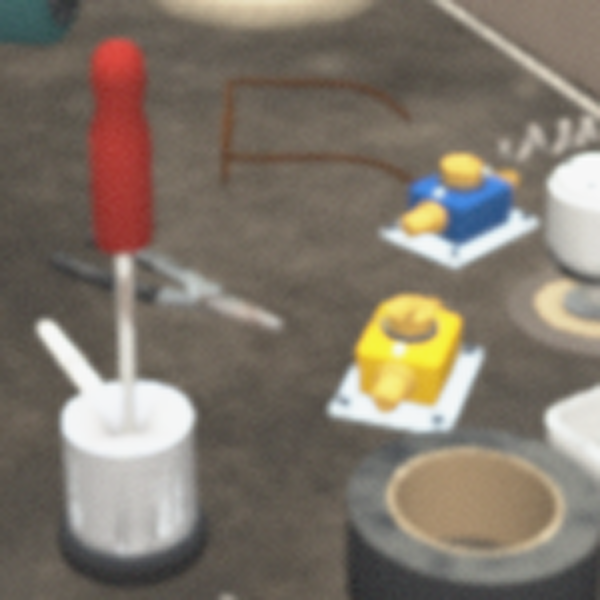

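The target driver stands at side (300,210) / top (388,180). The look-alikes are the red file handle at side (50,355), the orange screwdriver at top (572,82) and the green block at top (396,254). The blue valve is at top (247,174) and the yellow one at top (318,165).

```bash
cat >> h.py <<'E'
def cam(s,o=None):
    if s.get('T_tool_cam') is not None:
        from scipy.spatial.transform import Rotation as Ro
        R=Ro.from_euler('xyz',o['ee_rot']).as_matrix(); T=np.eye(4);T[:3,:3]=R;T[:3,3]=o['tool_pos']
        M=T@s['T_tool_cam']; return M[:3,:3],M[:3,3]
    R=cv2.Rodrigues(np.array(s['rvec'],float))[0]; return R.T,-R.T@np.array(s['tvec']).ravel()
def ray(s,p,o=None):
    R,c=cam(s,o); d=R@np.linalg.inv(s['intrinsics'])@np.array([p[0],p[1],1.]); return c,d/np.linalg.norm(d)
def onz(s,p,z,o=None):
    c,d=ray(s,p,o); return c+d*(z-c[2])/d[2]
def tri(r1,r2):
    A=np.zeros((3,3));b=np.zeros(3)
    for c,d in(r1,r2):
        P=np.eye(3)-np.outer(d,d);A+=P;b+=P@c
    x=np.linalg.solve(A,b);return x,[np.linalg.norm((np.eye(3)-np.outer(d,d))@(x-c)) for c,d in(r1,r2)]
def load(f):
    d=np.load('pics/'+f+'.npy',allow_pickle=True).item();return d['s'],d['o']
def proj(s,X,o=None):
    R,c=cam(s,o); q=s['intrinsics']@(R.T@(np.array(X)-c)); return q[:2]/q[2]
E
python3 - <<'E'
from h import *
t,_=load('top0.png');s,_=load('side0.png')
P=lambda x,y:(220+x/4,140+y/4); Q=lambda x,y:(270+x/4,175+y/4)
print('cams',cam(t)[1],cam(s)[1])
print('blue',onz(t,P(107,135),.049),onz(s,Q(463,165),.049))
print('yellow',onz(t,P(391,98),.049))
print('standtop',onz(t,P(665,205),.07),onz(s,Q(129,418),.07))
print('drivertop',tri(ray(t,P(690,150)),ray(s,Q(118,48))))
print('tails',onz(t,P(50,117),.03),onz(t,P(172,168),.03))
E
```

```text
cams [ 0.21036748 -0.15301417  1.33772046] [ 0.77119564 -0.868461    0.48527003]
blue [0.49657934 0.04240482 0.049     ] [0.50062971 0.04417718 0.049     ]
yellow [ 0.52674201 -0.14474095  0.049     ]
standtop [ 0.45503263 -0.32461939  0.07      ] [ 0.4564007  -0.32359548  0.07      ]
drivertop (array([ 0.45359449, -0.31396509,  0.24738177]), [np.float64(0.0011609324178303445), np.float64(0.0011609324178304316)])
tails [0.51215156 0.08409966 0.03      ] [0.47935451 0.00075592 0.03      ]
```

send_rows --rows '[0,0,60,0,0,0,1,40,30,5,0,0,0,1,45,33,5,0,0,0,1,45,34,5,0,0,0,1,45,34,5,0,0,0,1,45,34,5,0,0,0,1,45,34,5,0,0,0,1,0,0,0,0,0,0,1]'

```text
time: 1.15
tool_pos: [0.4533, -0.316, 0.2951]
ee_rot: [-3.141, 0.001, -1.22]
wrist_force: [-0.3, 0.0, -0.4]
width: 0.0942
```

Run:
```python
from h import *
s,o=snap('wrist','w1.png');print(o['tool_pos'],o['ee_rot'],o['time'],o['joint_positions'])
```

```text
[ 0.45334401 -0.31603671  0.29513891] [-3.14120472e+00  7.65703763e-04 -1.21972561e+00] 1.15 [-7.11845709e-01  9.39384070e-02  1.18739040e+00  7.42337596e-04
  1.86074416e+00  5.08092118e-01]
```

View pics/w1.png

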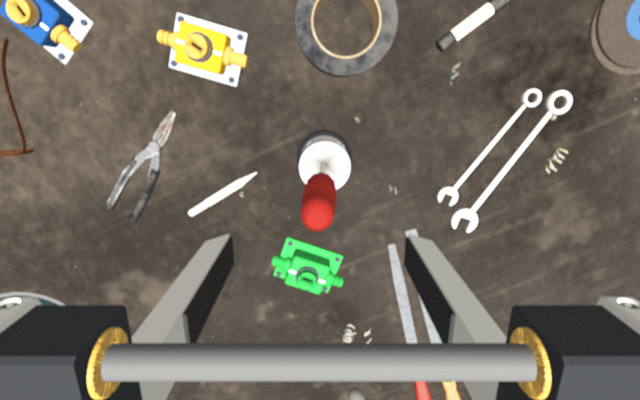

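Run:
```python
from h import *
s,o=load('w1.png')
print('top',onz(s,(317.5,213),.245,o),'stand',onz(s,(326,165),.07,o))
i=cv2.imread('pics/w1.png')
cv2.imwrite('pics/c3.png',cv2.resize(i[120:240,260:400],None,fx=5,fy=5,interpolation=2))
for z in (.245,.208): print(proj(s,[.4545,-.316,z],o))
m=((i[:,:,2]>90)&(i[:,:,1]<60)&(i[:,:,0]<60)).astype('uint8');m[:,:290]=0;m[:,345:]=0;m[250:]=0
y,x=np.nonzero(m)
for r in range(y.min(),y.max()+1,5): print(r,x[y==r].min(),x[y==r].max())
```

```text
top [ 0.45642346 -0.31223198  0.245     ] stand [ 0.4571083  -0.32151422  0.07      ]
[321.72734221 217.31116304]
[321.41178044 201.14984016]
174 319 322
179 311 330
184 308 332
189 305 333
194 303 335
199 302 335
204 302 334
209 301 333
214 302 332
219 303 305
224 305 305
229 319 319
```

View pics/c3.png

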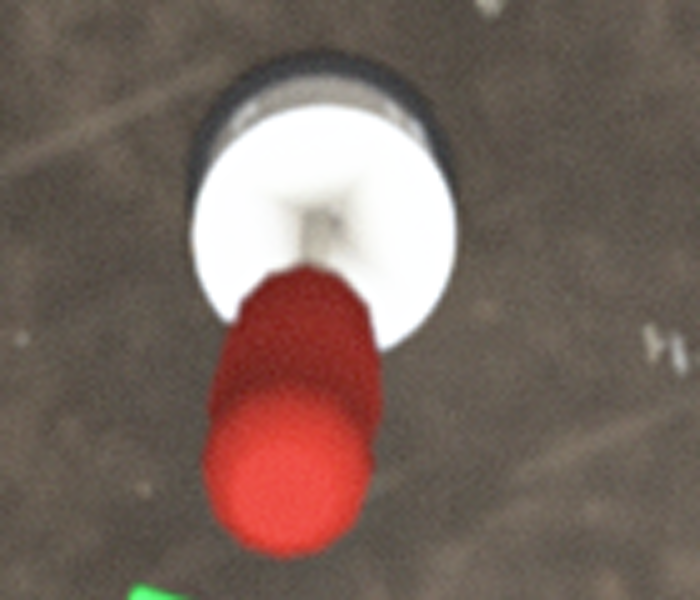

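send_rows --rows '[2.5,-0.5,0,0,0,-10,1,0,0,-15,0,0,-10,1,0,0,-23,0,0,0,1,0,0,-23,0,0,0,1,0,0,-23,0,0,0,1,0,0,-22,0,0,0,1,0,0,0,0,0,0,0,0,0,0,0,0,0,0]'

```text
time: 2.2
tool_pos: [0.453, -0.3201, 0.1904]
ee_rot: [-3.141, -0.001, -1.577]
wrist_force: [0.2, -0.6, -0.4]
width: 0.0773
```

send_rows --rows '[0,0,0,0,0,0,0,0,0,0,0,0,0,0,0,0,0,0,0,0,0,0,0,0,0,0,0,0,0,0,15,0,0,0,0,0,0,30,0,0,0,0,0,0,35,0,0,0,0,0,0,0,0,0,0,0]'

```text
time: 3.2
tool_pos: [0.4546, -0.3201, 0.2739]
ee_rot: [-3.135, -0.005, -1.575]
wrist_force: [0.7, 0.5, -1.3]
width: 0.0257
```

Run:
```python
from h import *
s,o=snap('wrist','w2.png');print(o['tool_pos'],o['ee_rot'],o['time'],o['width'],o['wrist_force'])
s,o=snap('side','s2.png')
i=cv2.imread('pics/s2.png');print(proj(s,o['tool_pos']))
p=proj(s,o['tool_pos']).astype(int)
cv2.imwrite('pics/c4.png',cv2.resize(i[p[1]-60:p[1]+140,p[0]-80:p[0]+80],None,fx=3,fy=3,interpolation=2))
```

```text
[ 0.4546488  -0.32014781  0.27389014] [-3.13539334 -0.00542246 -1.57498171] 3.2 0.025689034787415837 [ 0.65366009  0.53650804 -1.30405244]
[296.69856637 174.81404433]
```

View pics/w2.png

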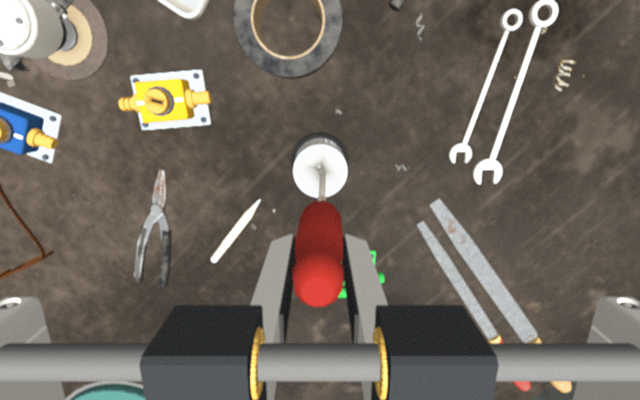

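View pics/c4.png

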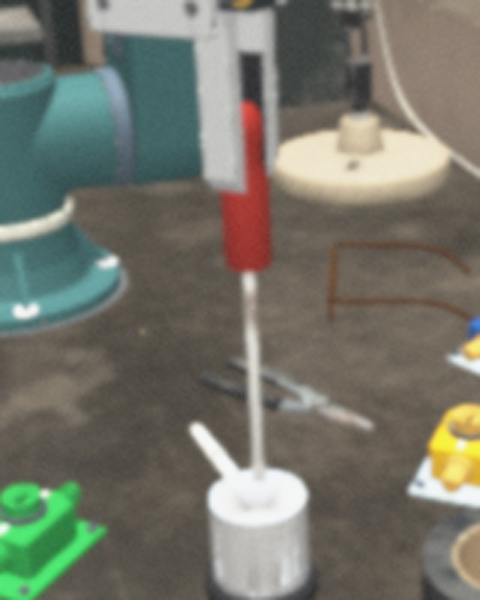

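send_rows --rows '[0,0,30,0,0,0,0,0,15,20,0,0,0,0,0,20,0,0,0,0,0,0,20,0,0,0,0,0,0,20,0,0,0,0,0,0,15,0,0,0,0,0,0,0,0,0,0,0,0,0,0,0,0,0,0,0]'

```text
time: 4.3
tool_pos: [0.4534, -0.2293, 0.3194]
ee_rot: [3.142, -0.001, -1.575]
wrist_force: [-0.1, 0.6, -0.4]
width: 0.0257
```

```bash
cat >> h.py <<'E'
def crop(f,g,c,w,h,k):
    i=cv2.imread('pics/'+f);x0=max(0,int(c[0]-w/2));y0=max(0,int(c[1]-h/2))
    cv2.imwrite('pics/'+g,cv2.resize(i[y0:y0+h,x0:x0+w],None,fx=k,fy=k,interpolation=2));print(g,'x=',x0,'+u/',k,'y=',y0,'+v/',k)
E
python3 - <<'E'
from h import *
s,o=snap('wrist','w3.png');print(o['tool_pos'],o['ee_rot'],o['time'],o['width'])
tip=o['tool_pos']-[0,0,.173]
crop('w3.png','c5.png',proj(s,tip,o),120,100,6)
s,o=snap('side','s3.png');crop('s3.png','c6.png',proj(s,tip),80,80,7)
s,o=snap('top','t3.png');
E
```

```text
[ 0.4534059  -0.22934286  0.31943263] [ 3.14151077e+00 -5.73996199e-04 -1.57516894e+00] 4.3 0.025671996012122635
c5.png x= 260 +u/ 6 y= 126 +v/ 6
c6.png x= 281 +u/ 7 y= 181 +v/ 7
```

View pics/c5.png

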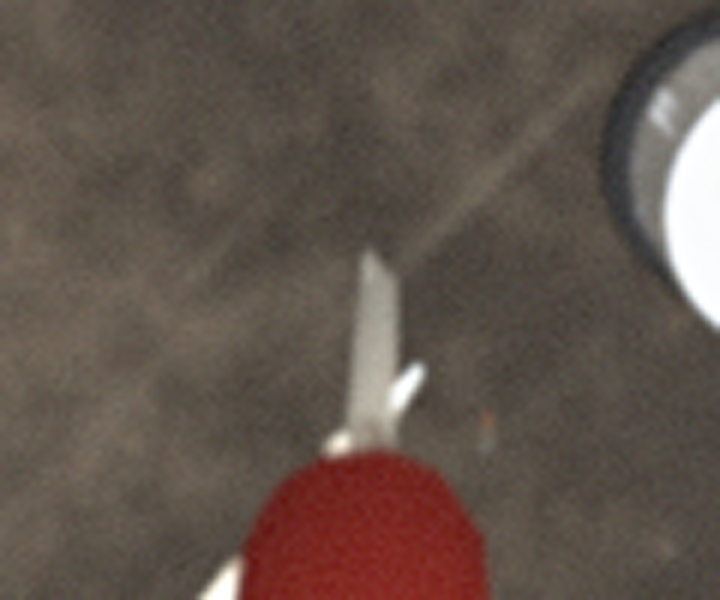

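View pics/c6.png

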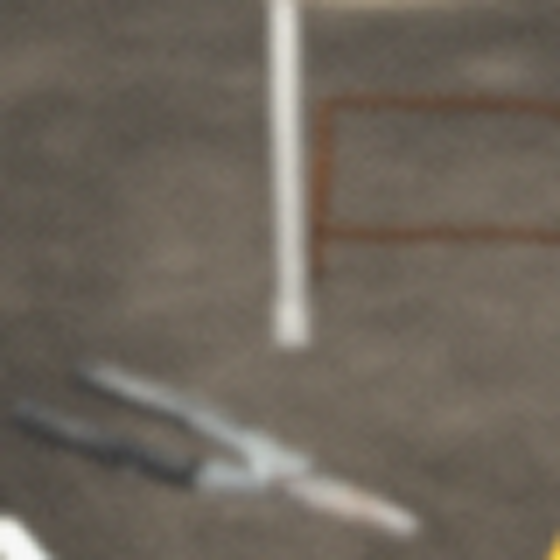

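View pics/w3.png

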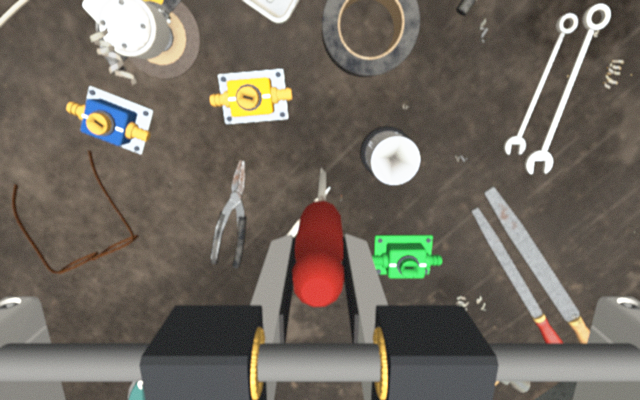

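Run:
```python
from h import *
crop('w3.png','c7.png',(322,176),30,24,24)
crop('w3.png','c8.png',(396,160),70,60,10)
crop('w3.png','c9.png',(105,120),100,80,7)
```

```text
c7.png x= 307 +u/ 24 y= 164 +v/ 24
c8.png x= 361 +u/ 10 y= 130 +v/ 10
c9.png x= 55 +u/ 7 y= 80 +v/ 7
```

View pics/c7.png

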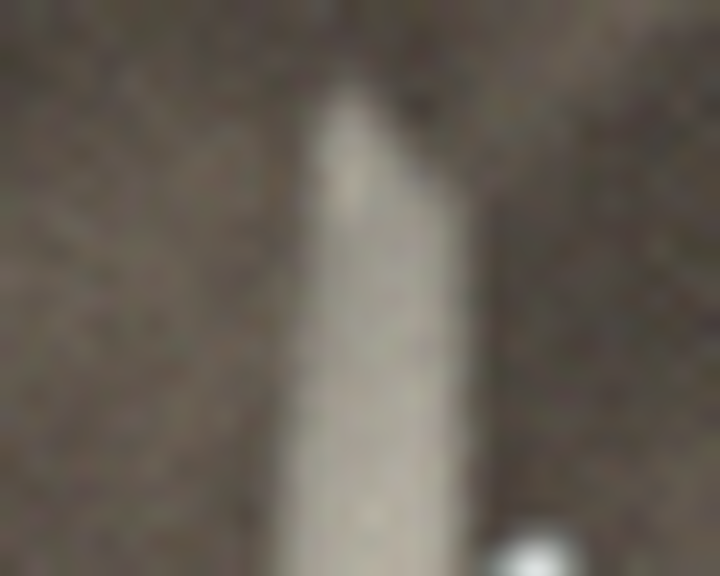

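View pics/c8.png

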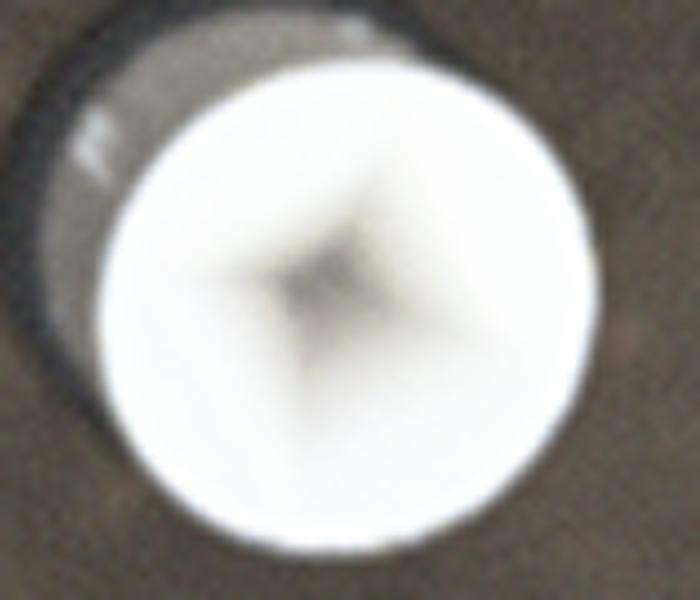

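View pics/c9.png

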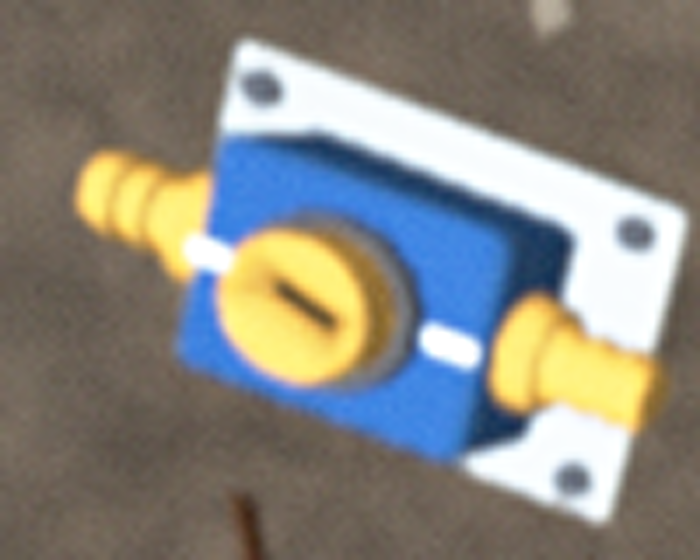

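Run:
```python
from h import *
w,o=load('w3.png');s,_=load('side0.png')
C=lambda u,v:(307+u/24,164+v/24)
z=.1464
a=onz(w,C(345,95),z,o);b=onz(w,C(457,187),z,o)
ang=lambda a,b:np.degrees(np.arctan2(*(b-a)[1::-1]))
print('edge',a,b,np.linalg.norm(b-a),ang(a,b))
print('tip',tri(ray(w,C(398,145),o),ray(s,(281+292/7,181+345/7))), 'tcp',o['tool_pos'])
M=lambda u,v:(361+u/10,130+v/10)
p=[onz(w,M(*q),.066,o) for q in[(200,278),(480,345),(380,170),(295,455)]]
print('diags',ang(p[0],p[1]),ang(p[2],p[3]),[q[:2] for q in p])
print('stand',onz(w,M(350,307),.07,o),'hole',onz(w,M(328,280),.058,o))
V=lambda u,v:(55+u/7,80+v/7)
print('screwtop',onz(w,V(295,305),.049,o))
for z in (.038,.044):
  a,b=onz(w,V(280,285),z,o),onz(w,V(333,325),z,o);print('slot',a,b,(a+b)/2,np.linalg.norm(a-b),ang(a,b))
a,b=onz(w,V(205,252),.038,o),onz(w,V(450,345),.038,o);print('marks',a,b,(a+b)/2,ang(a,b))
pl=[(240,42),(688,212),(605,522)]
q=[onz(w,V(*k),.004,o) for k in pl];print('plate',q,(q[0]+q[2])/2, (ang(q[0],q[1]),ang(q[1],q[2])),np.linalg.norm(q[0]-q[1]),np.linalg.norm(q[1]-q[2]))
```

```text
edge [ 0.4618554  -0.23042823  0.1464    ] [ 0.45790283 -0.23512141  0.1464    ] 0.006135853949460291 -130.10393268218317
tip (array([ 0.45598305, -0.23280921,  0.12868579]), [np.float64(0.00016538013567705023), np.float64(0.0001653801356769416)]) tcp [ 0.4534059  -0.22934286  0.31943263]
diags -103.66148218573461 166.65602799821102 [array([ 0.45708475, -0.30386064]), array([ 0.44862536, -0.33866411]), array([ 0.47023707, -0.3250659 ]), array([ 0.43483838, -0.31666932])]
stand [ 0.45419375 -0.3215382   0.07      ] hole [ 0.45529411 -0.32121278  0.058     ]
screwtop [0.49811702 0.0464238  0.049     ]
slot [0.5007294  0.05521399 0.038     ] [0.49357048 0.04689334 0.038     ] [0.49714994 0.05105366 0.038     ] 0.010976486786436462 -130.70805112652567
slot [0.50120161 0.05151946 0.044     ] [0.49413599 0.04330725 0.044     ] [0.4976688  0.04741336 0.044     ] 0.010833433749919687 -130.70805112652536
marks [0.50660964 0.06765876 0.038     ] [0.48990236 0.02622608 0.038     ] [0.498256   0.04694242 0.038     ] -111.96122896362219
plate [array([0.54309853, 0.07543802, 0.004     ]), array([ 0.51152138, -0.0049688 ,  0.004     ]), array([0.45146307, 0.01981874, 0.004     ])] [0.4972808  0.04762838 0.004     ] (np.float64(-111.44079488877739), np.float64(157.57285863315605)) 0.08638501973514423 0.0649724807736559
```

Run:
```python
from h import *
s,o=load('s3.png')
print(proj(s,o['tool_pos']))
crop('s3.png','c10.png',(310,165),110,150,4)
crop('w3.png','c11.png',(320,250),140,120,5)
```

```text
[319.44260548 134.23528785]
c10.png x= 255 +u/ 4 y= 90 +v/ 4
c11.png x= 250 +u/ 5 y= 190 +v/ 5
```

View pics/c10.png

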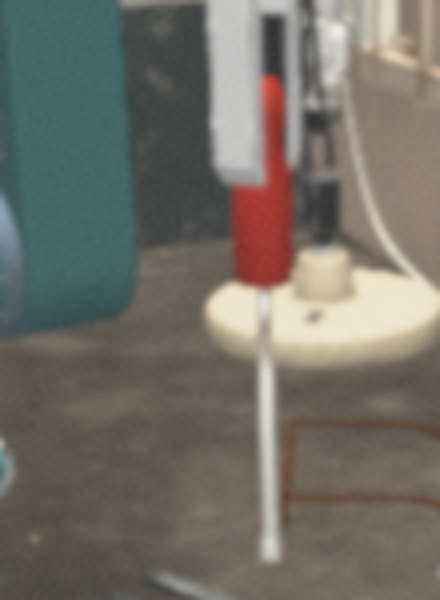

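View pics/c11.png

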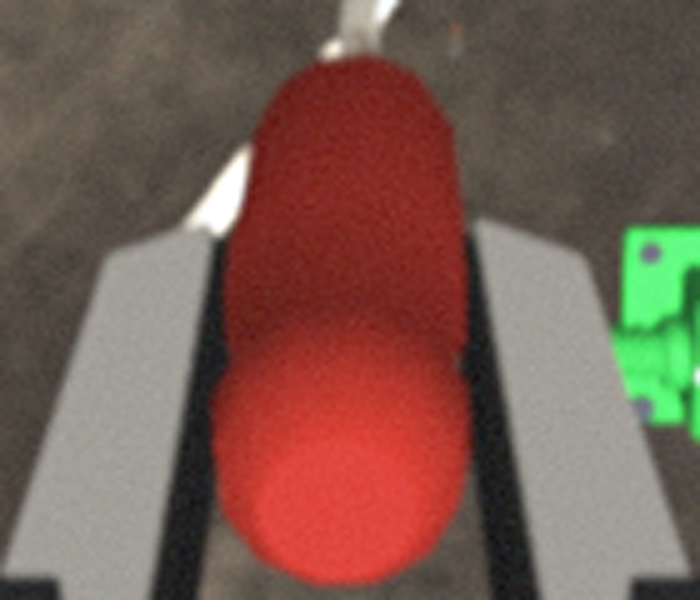

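Run:
```python
from h import *
s,o=load('s3.png');w,ow=load('w3.png')
for dz in (.06,.05,.04,-.035,-.053,-.173,-.19): print(dz,proj(s,o['tool_pos']+[0,0,dz]),proj(w,o['tool_pos']+[0,0,dz],ow))
print('meas side top',(255+273/4,90+75/4),'hb',(255+262/4,90+283/4),'tip',(255+270/4,90+560/4))
print('wrist handle end apex', (250+340/5,190+580/5),'tip',(323.6,170))
```

```text
0.06 [318.46727244 100.23702345] [323.04460339 315.73333821]
0.05 [318.63421208 106.05622346] [322.77861873 301.07079558]
0.04 [318.79936043 111.81298258] [322.54506415 288.19597787]
-0.035 [319.98367337 153.09589082] [321.41628663 225.97153004]
-0.053 [320.25440049 162.53292605] [321.24339872 216.44099464]
-0.173 [321.93932494 221.26620431] [320.51267419 176.15942481]
-0.19 [322.16240507 229.04235579] [320.44514691 172.43694813]
meas side top (323.25, 108.75) hb (320.5, 160.75) tip (322.5, 230.0)
wrist handle end apex (318.0, 306.0) tip (323.6, 170)
```

send_rows --rows '[3,25,0,0,0,0,0,7,50,0,0,0,4,0,8,55,0,0,0,5,0,8,55,0,0,0,5,0,8,50,-10,0,0,4,0,5,30,-15,0,0,0,0,2,12,-15,0,0,0,0,0,0,-5,0,0,0,0]'

```text
time: 5.45
tool_pos: [0.494, 0.0476, 0.2729]
ee_rot: [3.139, 0.0, -1.261]
wrist_force: [0.6, -0.2, -1.6]
width: 0.0255
```

send_rows --rows '[0,0,0,0,0,0,0,0,0,0,0,0,0,0,0,0,0,0,0,0,0,0,0,0,0,0,0,0,0,0,0,0,0,0,0,0,0,0,0,0,0,0,0,0,0,0,0,0,0,0,0,0,0,0,0,0]'

```text
time: 6.45
tool_pos: [0.4944, 0.0479, 0.2745]
ee_rot: [3.142, -0.0, -1.261]
wrist_force: [-0.3, -0.2, -1.5]
width: 0.0254
```

Run:
```python
from h import *
w,o=snap('wrist','w4.png');print(o['tool_pos'],o['ee_rot'],o['time'],o['width'])
tip=o['tool_pos']-[0,0,.191]
crop('w4.png','c12.png',proj(w,tip,o),90,70,8)
s,o=snap('side','s4.png');crop('s4.png','c13.png',proj(s,tip),70,80,8)
t,o=snap('top','t4.png');crop('t4.png','c14.png',proj(t,tip),100,80,7)
```

```text
[0.49441697 0.04788529 0.27449608] [ 3.14158544e+00 -1.39626638e-04 -1.26081343e+00] 6.45 0.025383376755831816
c12.png x= 275 +u/ 8 y= 137 +v/ 8
c13.png x= 349 +u/ 8 y= 162 +v/ 8
c14.png x= 192 +u/ 7 y= 131 +v/ 7
```

View pics/c12.png

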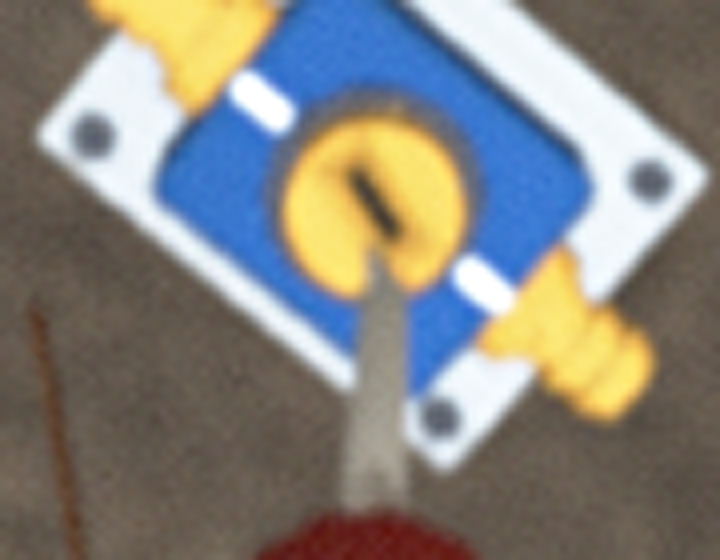

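View pics/c13.png

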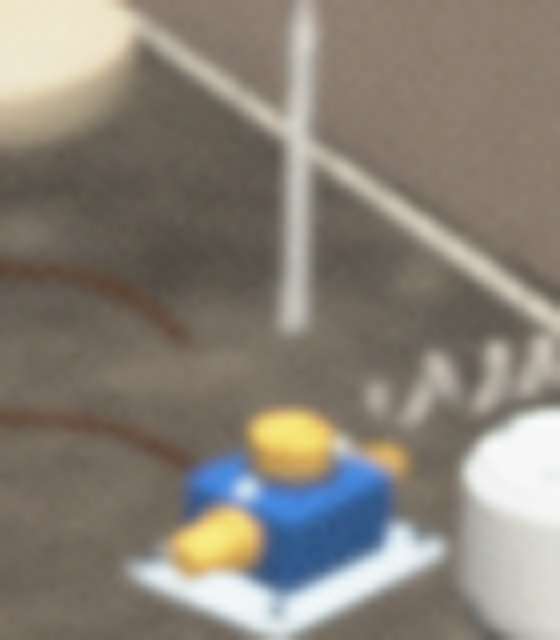

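View pics/c14.png

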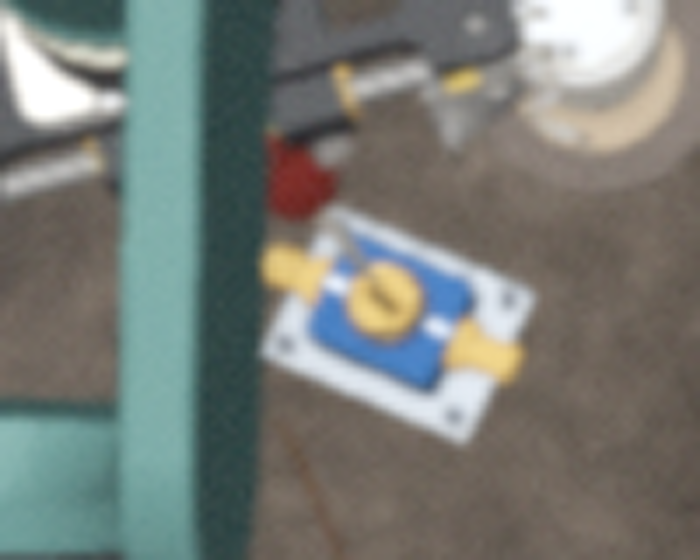

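Run:
```python
from h import *
crop('w4.png','c15.png',(323,170),36,28,20)
w,o=load('w4.png');s,_=load('s4.png')
C=lambda u,v:(275+u/8,137+v/8);S=lambda u,v:(349+u/8,162+v/8)
print('tip',tri(ray(w,C(384,270),o),ray(s,S(292,330))))
print('screwtop',onz(w,C(375,207),.049,o),tri(ray(w,C(375,207),o),ray(s,S(291,427))),onz(s,S(291,427),.049))
a,b=onz(w,C(352,170),.044,o),onz(w,C(397,238),.044,o);print('slot',(a+b)/2,np.degrees(np.arctan2(*(a-b)[1::-1])))
```

```text
c15.png x= 305 +u/ 20 y= 156 +v/ 20
tip (array([0.49785431, 0.04601955, 0.08416139]), [np.float64(0.0002879270656574367), np.float64(0.0002879270656574544)])
screwtop [0.49868832 0.04727958 0.049     ] (array([0.49872743, 0.04731091, 0.04978023]), [np.float64(0.00010629307106641552), np.float64(0.00010629307106633875)]) [0.49812404 0.04897394 0.049     ]
slot [0.49814388 0.04712647 0.044     ] 51.005955448584785
```

View pics/c15.png

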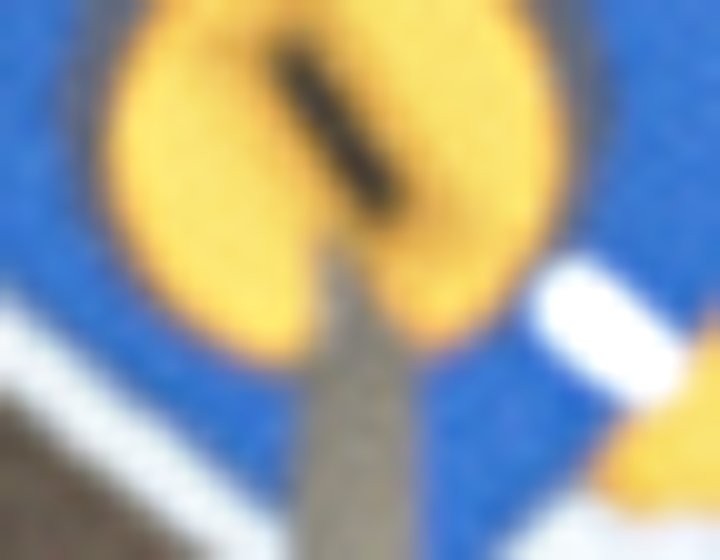

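Run:
```python
from h import *
w,o=load('w4.png');s,_=load('s4.png')
D=lambda u,v:(305+u/20,156+v/20)
a,b=onz(w,D(340,238),.084,o),onz(w,D(413,350),.084,o);print(a,b,np.linalg.norm(a-b),np.degrees(np.arctan2(*(a-b)[1::-1])))
for ang in (40,50,60):
  for th in (0,):
    u=np.array([np.cos(np.radians(ang)),np.sin(np.radians(ang)),0]);v=np.array([-u[1],u[0],0])
    print(ang,[((proj(w,np.array([.4979,.046,.084])+i*.004*u+j*.001*v,o)-[305,156])*20).round() for i,j in((1,1),(1,-1),(-1,-1),(-1,1))])
```

```text
[0.50012773 0.04789698 0.084     ] [0.49556184 0.04235776 0.084     ] 0.007178467082508237 50.50174552265301
40 [array([315., 226.]), array([350., 212.]), array([407., 350.]), array([372., 364.])]
50 [array([305., 235.]), array([337., 215.]), array([417., 341.]), array([385., 361.])]
60 [array([296., 246.]), array([324., 221.]), array([426., 331.]), array([398., 355.])]
```

send_rows --rows '[0.8,1.2,-10,0,0,0,0,0,0,-10,0,0,0,0,0,0,-8,0,0,0,0,0,0,-4,0,0,0,0,0,0,-3,0,0,0,0,0,0,-3,0,0,0,0,0,0,-3,0,0,0,0,0,0,0,0,0,0,0]'

```text
time: 7.6
tool_pos: [0.4951, 0.049, 0.2333]
ee_rot: [3.141, -0.0, -1.261]
wrist_force: [-1.1, 0.2, -0.7]
width: 0.0255
```

Run:
```python
from h import *
w,o=snap('wrist','w5.png');print(o['tool_pos'],o['ee_rot'],o['time'],o['wrist_force'],o['wrist_torque'])
tip=o['tool_pos']-[0,0,.191]
crop('w5.png','c16.png',proj(w,tip,o),50,40,14)
s,o=snap('side','s5.png');crop('s5.png','c17.png',proj(s,tip),50,50,12)
```

```text
[0.49512859 0.04904014 0.2333291 ] [ 3.14131056e+00 -1.09705188e-05 -1.26090285e+00] 7.6 [-1.11307583  0.15886043 -0.73481614] [-0.02952928 -0.01355576 -0.00052806]
c16.png x= 295 +u/ 14 y= 152 +v/ 14
c17.png x= 359 +u/ 12 y= 192 +v/ 12
```

View pics/c16.png

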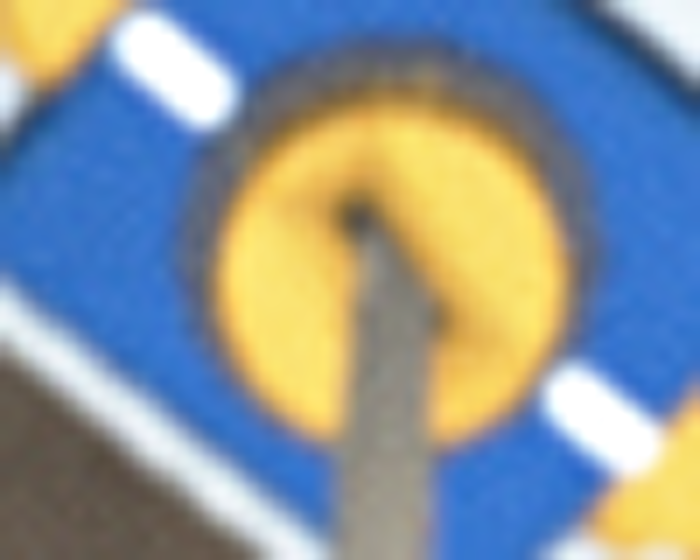

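View pics/c17.png

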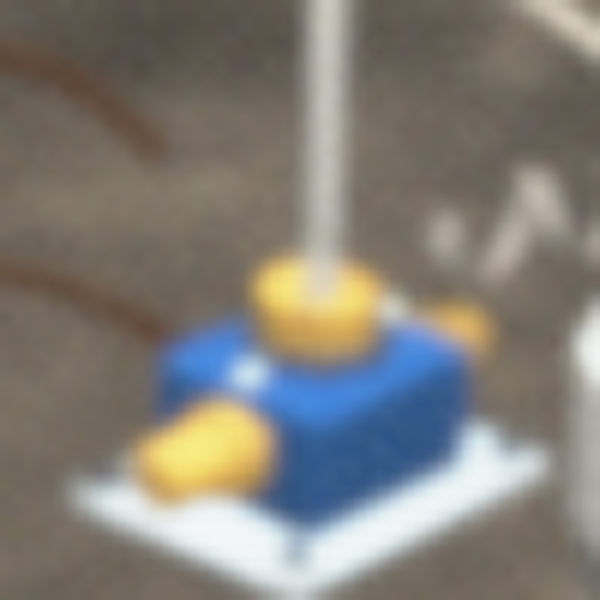

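The wrist crop shows the blade entering the slot, aligned with it. I'll press on down to the slot floor.

send_rows --rows '[0,0,-2,0,0,0,0,0,0,-2,0,0,0,0,0,0,-1,0,0,0,0,0,0,0,0,0,0,0,0,0,0,0,0,0,0,0,0,0,0,0,0,0,0,0,0,0,0,0,0,0,0,0,0,0,0,0]'

```text
time: 8.7
tool_pos: [0.4952, 0.049, 0.2285]
ee_rot: [-3.142, -0.0, -1.261]
wrist_force: [0.7, 0.0, -0.6]
width: 0.0255
```

Run:
```python
from h import *
o=get_obs();print(o['tool_pos'],o['ee_rot'],o['time'],o['wrist_force'],o['wrist_torque'])
```

```text
[0.49521252 0.04903525 0.22853707] [-3.14155799e+00 -1.43228671e-04 -1.26090909e+00] 8.7 [ 0.74934893  0.00452985 -0.57831856] [ 0.03577086  0.00785328 -0.00264963]
```

send_rows --rows '[0,0,-1,0,0,0,0,0,0,-1,0,0,0,0,0,0,-1,0,0,0,0,0,0,0,0,0,0,0,0,0,0,0,0,0,0,0,0,0,0,0,0,0,0,0,0,0,0,0,0,0,0,0,0,0,0,0]'

```text
time: 9.7
tool_pos: [0.4959, 0.0492, 0.2273]
ee_rot: [-3.138, -0.001, -1.261]
wrist_force: [-0.4, -0.8, 5.0]
width: 0.0253
```

Run:
```python
from h import *
w,o=snap('wrist','w6.png');print(o['tool_pos'],o['ee_rot'],o['time'],o['wrist_force'],o['wrist_torque'])
crop('w6.png','c18.png',(322,175),50,40,14)
s,o=snap('side','s6.png');crop('s6.png','c19.png',(385,200),60,110,6)
```

```text
[0.49586445 0.04918734 0.22727639] [-3.13839493e+00 -8.60939269e-04 -1.26077339e+00] 9.7 [-0.44384798 -0.80724048  5.04508764] [ 0.09883332  0.11022709 -0.07414529]
c18.png x= 297 +u/ 14 y= 155 +v/ 14
c19.png x= 355 +u/ 6 y= 145 +v/ 6
```

View pics/c18.png

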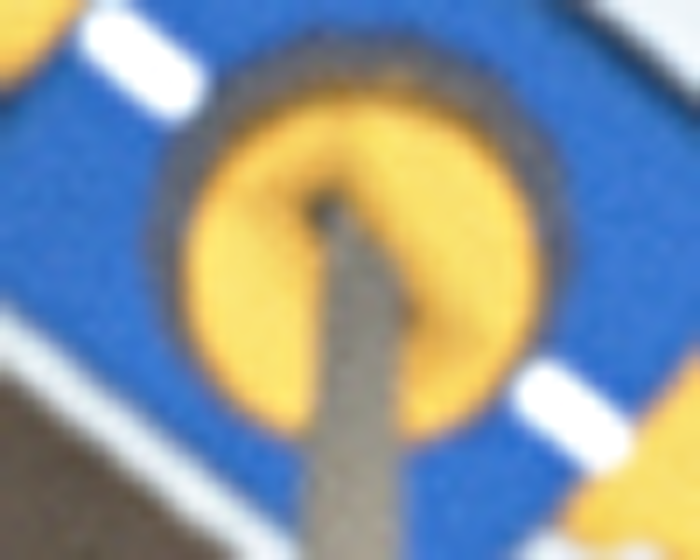

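View pics/c19.png

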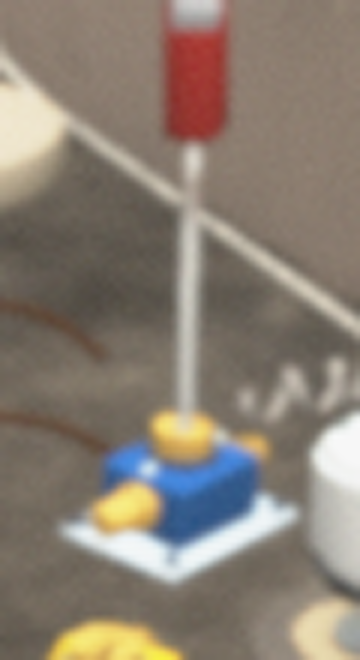

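send_rows --rows '[0.4,0.2,0,0,0,-8,0,0.4,0.2,0,0,0,-8,0,0.4,0.2,0,0,0,-8,0,0.4,0.2,0,0,0,-8,0,0.4,0.2,0,0,0,-8,0,0.4,0,0,0,0,-8,0,0.4,0,0,0,0,-8,0,0.4,-0.1,0,0,0,-8,0]'

```text
time: 10.8
tool_pos: [0.4994, 0.0501, 0.2273]
ee_rot: [-3.139, 0.003, -2.382]
wrist_force: [0.9, -0.5, 4.5]
width: 0.0253
```

Run:
```python
from h import *
w,o=snap('wrist','w7.png');print(o['tool_pos'],o['ee_rot'],o['time'],o['wrist_force'],o['wrist_torque'],o['joint_positions'])
crop('w7.png','c20.png',(322,175),60,50,12)
```

```text
[0.49940244 0.05013081 0.22732481] [-3.13897568e+00  3.11395299e-03 -2.38222504e+00] 10.8 [ 0.9075194  -0.496404    4.48437223] [ 0.20174658 -0.1275341   0.0086944 ] [-1.31730802e-02 -2.67876146e-02  1.44483870e+00  3.02618239e-04
  1.71948500e+00  2.36910147e+00]
c20.png x= 292 +u/ 12 y= 150 +v/ 12
```

View pics/c20.png

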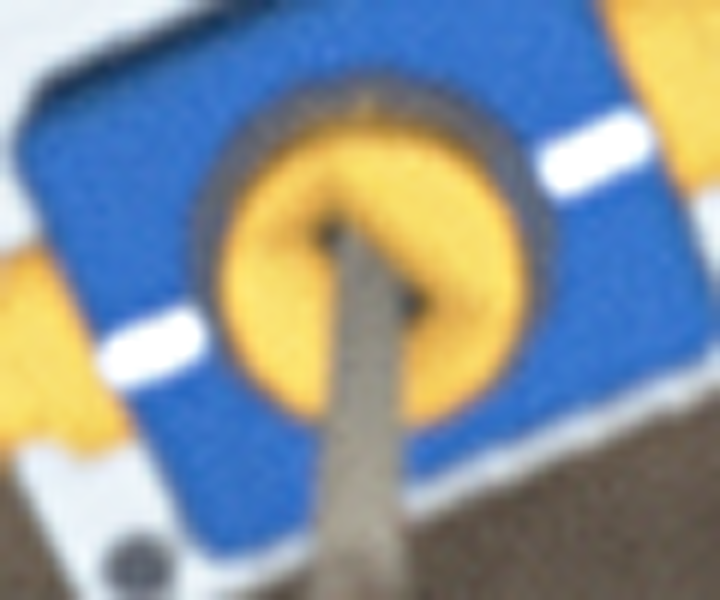

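Joint 6 is at 2.37 rad (limit 2.57), so the turn can't finish from this grip. I'll unload the blade, lift out, turn the driver half a turn and re-enter the slot, which takes either way round.

send_rows --rows '[-0.4,0,0,0,0,6,0,-0.4,0,0,0,0,6,0,0,0,5,0,0,0,0,0,0,10,0,0,0,0,0,0,15,0,0,0,0,0,0,15,0,0,10,0,0,0,0,0,0,10,0,0,0,0,0,0,10,0]'

```text
time: 11.85
tool_pos: [0.4979, 0.0499, 0.2718]
ee_rot: [-3.14, -0.0, -1.64]
wrist_force: [0.1, -0.5, -0.9]
width: 0.0255
```

send_rows --rows '[0,0,0,0,0,10,0,0,0,0,0,0,10,0,0,0,0,0,0,10,0,0,0,0,0,0,10,0,0,0,0,0,0,10,0,0,0,0,0,0,10,0,0,0,0,0,0,10,0,0,0,0,0,0,10,0]'

```text
time: 12.85
tool_pos: [0.4978, 0.0499, 0.2714]
ee_rot: [-3.142, -0.001, -0.243]
wrist_force: [-0.3, -0.3, -1.0]
width: 0.0254
```

send_rows --rows '[0,0,0,0,0,10,0,0,0,0,0,0,10,0,0,0,0,0,0,10,0,0,0,0,0,0,10,0,0,0,0,0,0,10,0,0,0,0,0,0,10,0,0,0,0,0,0,10,0,0,0,0,0,0,3,0]'

```text
time: 13.85
tool_pos: [0.4978, 0.0499, 0.2714]
ee_rot: [3.141, -0.0, 1.027]
wrist_force: [0.2, -0.0, -0.9]
width: 0.0259
```

Run:
```python
from h import *
w,o=snap('wrist','w8.png');print(o['tool_pos'],o['ee_rot'],np.degrees(o['ee_rot'][2]),o['time'],o['wrist_force'],o['joint_positions'])
tip=o['tool_pos']-[0,0,.19]
crop('w8.png','c21.png',proj(w,tip,o),60,50,12)
s,o=snap('side','s8.png');crop('s8.png','c22.png',proj(s,tip),60,70,8)
```

```text
[0.49779879 0.0498751  0.27142098] [ 3.14089521e+00 -3.55985927e-04  1.02717735e+00] 58.85292682146081 13.85 [ 0.22234697 -0.00684256 -0.9139083 ] [-1.34867296e-02 -2.81087372e-02  1.35960548e+00 -4.68633248e-05
  1.80931420e+00 -1.04067504e+00]
c21.png x= 287 +u/ 12 y= 148 +v/ 12
c22.png x= 355 +u/ 8 y= 168 +v/ 8
```

View pics/c21.png

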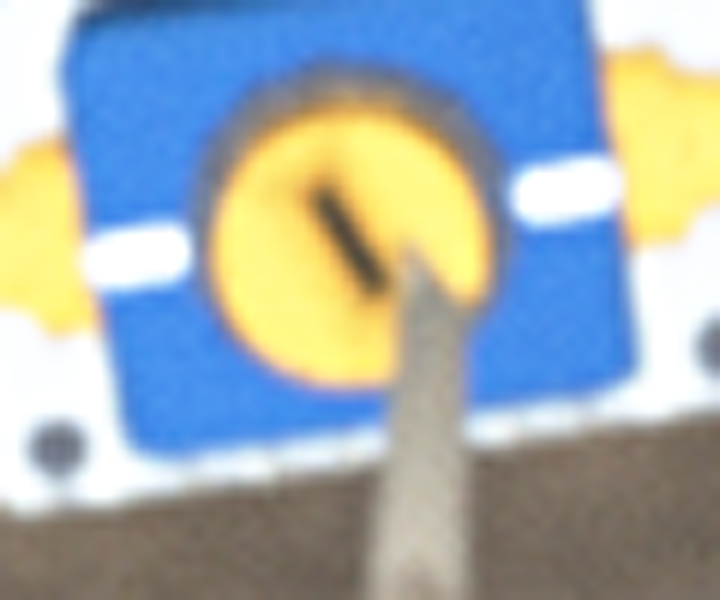

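View pics/c22.png

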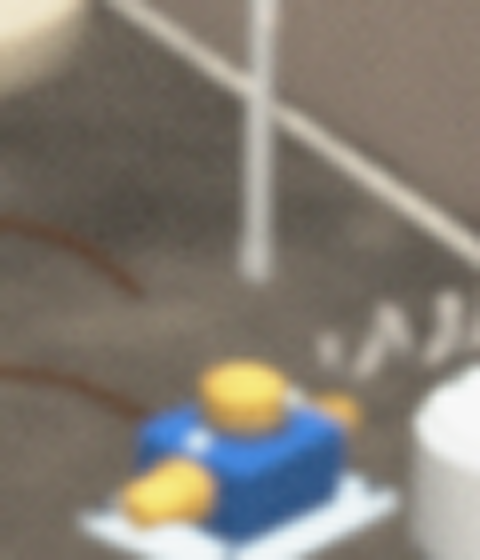

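Run:
```python
from h import *
w,o=load('w8.png');s,_=load('s8.png')
C=lambda u,v:(287+u/12,148+v/12);S=lambda u,v:(355+u/8,168+v/8)
ang=lambda a,b:np.degrees(np.arctan2(*(a-b)[1::-1]))
a,b=onz(w,C(316,188),.044,o),onz(w,C(382,290),.044,o);print('slot',(a+b)/2,ang(a,b))
a,b=onz(w,C(137,256),.038,o),onz(w,C(567,192),.038,o);print('marks',(a+b)/2,ang(a,b))
print('screw',onz(w,C(352,252),.049,o))
a,b=onz(w,C(412,240),.0805,o),onz(w,C(470,300),.0805,o);print('bladeedge',a,b,ang(a,b),np.linalg.norm(a-b))
x,e=tri(ray(w,C(435,280),o),ray(s,S(257,278)));print('tip',x,e, x-o['tool_pos'])
```

```text
slot [0.49862769 0.04807091 0.044     ] -178.81633485090336
marks [0.49855326 0.04836718 0.038     ] -112.53886377709381
screw [0.49892734 0.04823485 0.049     ]
bladeedge [0.49490626 0.05696864 0.0805    ] [0.50218832 0.05856964 0.0805    ] -167.6004854008325 0.007455979515654373
tip [0.49898952 0.05698013 0.08134889] [np.float64(0.00012621087920207424), np.float64(0.0001262108792020721)] [ 0.00119073  0.00710504 -0.19007209]
```

send_rows --rows '[0,0,0,0,0,-6,0,0,0,0,0,0,-5,0,0.3,-1.5,0,-0.9,0.3,0,0,0.3,-1.4,0,-0.9,0.4,0,0,0,0,-7,0,0,0,0,0,0,-7,0,0,0,0,0,0,0,0,0,0,0,0,0,0,0,0,0,0]'

```text
time: 14.95
tool_pos: [0.4981, 0.047, 0.2564]
ee_rot: [3.13, 0.031, 0.833]
wrist_force: [0.5, 0.4, -1.2]
width: 0.0254
```

Run:
```python
from h import *
w,o=snap('wrist','w9.png');print(o['tool_pos'],o['ee_rot'],np.degrees(o['ee_rot'][2]),o['time'],o['wrist_force'])
tip=o['tool_pos']-[0,0,.19]
crop('w9.png','c23.png',proj(w,tip,o),50,40,14)
s,o=snap('side','s9.png');crop('s9.png','c24.png',proj(s,tip),60,70,8)
```

```text
[0.49812905 0.04700758 0.25641321] [3.12968032 0.03147127 0.83326123] 47.7423518681812 14.95 [ 0.49253744  0.39952509 -1.18437218]
c23.png x= 297 +u/ 14 y= 152 +v/ 14
c24.png x= 355 +u/ 8 y= 174 +v/ 8
```

View pics/c23.png

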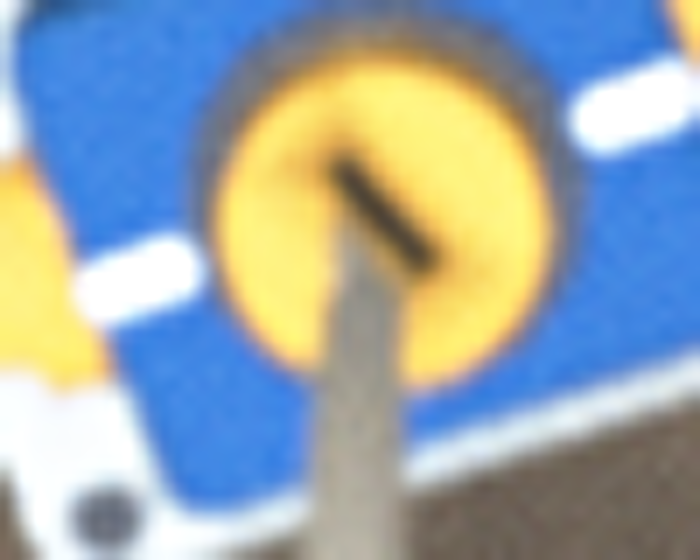

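View pics/c24.png

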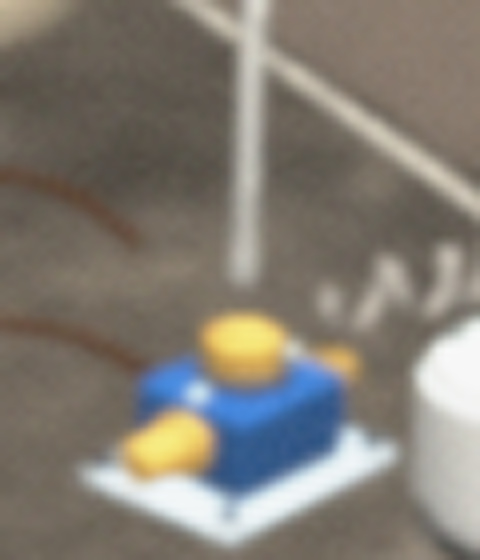

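Run:
```python
from h import *
w,o=load('w9.png');s,_=load('s9.png')
C=lambda u,v:(297+u/14,152+v/14);S=lambda u,v:(355+u/8,174+v/8)
ang=lambda a,b:np.degrees(np.arctan2(*(a-b)[1::-1]))
a,b=onz(w,C(338,165),.044,o),onz(w,C(432,265),.044,o);print('slot',(a+b)/2,ang(a,b))
print('screw',onz(w,C(382,220),.049,o))
a,b=onz(w,C(345,222),.066,o),onz(w,C(402,290),.066,o);print('bladeedge',a,b,ang(a,b),np.linalg.norm(a-b))
x,e=tri(ray(w,C(368,262),o),ray(s,S(244,280)));print('tip',x,e, x-o['tool_pos'])
print('screw side',onz(s,S(244,332),.049))
u=np.array([1,0,0]);v=np.array([0,1,0])
for q in (0,10): 
  u=np.array([np.cos(np.radians(q)),np.sin(np.radians(q)),0]);v=np.array([-u[1],u[0],0])
  print(q,[((proj(w,x+i*.004*u+j*.001*v,o)-[297,152])*14).round() for i,j in((1,1),(1,-1),(-1,-1),(-1,1))])
```

```text
slot [0.49889094 0.04808225 0.044     ] -179.28937218001002
screw [0.49822521 0.04843925 0.049     ]
bladeedge [0.49378331 0.04900819 0.066     ] [0.50055267 0.04869728 0.066     ] 177.37038216860947 0.006776494822732088
tip [0.49749229 0.04854129 0.0670015 ] [np.float64(0.00044600584972198144), np.float64(0.0004460058497220623)] [-0.00063676  0.0015337  -0.18941171]
screw side [0.49865232 0.04835577 0.049     ]
0 [array([419., 295.]), array([399., 312.]), array([328., 235.]), array([347., 217.])]
10 [array([423., 287.]), array([407., 307.]), array([323., 243.]), array([339., 223.])]
```

send_rows --rows '[1.3,0.2,-8,0,0,0,0,0,0,-6,0,0,0,0,0,0,-4,0,0,0,0,0,0,-3,0,0,0,0,0,0,-3,0,0,0,0,0,0,-2,0,0,0,0,0,0,-1,0,0,0,0,0,0,0,0,0,0,0]'

```text
time: 16.05
tool_pos: [0.4995, 0.0472, 0.2295]
ee_rot: [3.129, 0.031, 0.833]
wrist_force: [-0.5, 0.1, -1.3]
width: 0.0253
```

send_rows --rows '[0,0,-1,0,0,0,0,0,0,-1,0,0,0,0,0,0,-0.5,0,0,0,0,0,0,-0.5,0,0,0,0,0,0,0,0,0,0,0,0,0,0,0,0,0,0,0,0,0,0,0,0,0,0,0,0,0,0,0,0]'

```text
time: 17.05
tool_pos: [0.4998, 0.0472, 0.2273]
ee_rot: [3.128, 0.03, 0.833]
wrist_force: [0.5, 0.3, 5.7]
width: 0.0254
```

Run:
```python
from h import *
w,o=snap('wrist','w10.png');print(o['tool_pos'],o['ee_rot'],np.degrees(o['ee_rot'][2]),o['time'],o['wrist_force'])
tip=o['tool_pos']-[0,0,.19]
crop('w10.png','c25.png',proj(w,tip,o),50,40,14)
```

```text
[0.49981987 0.04720748 0.2273329 ] [3.12831836 0.03043026 0.83324114] 47.741200811808724 17.05 [0.46781045 0.27934787 5.70017054]
c25.png x= 297 +u/ 14 y= 151 +v/ 14
```

View pics/c25.png

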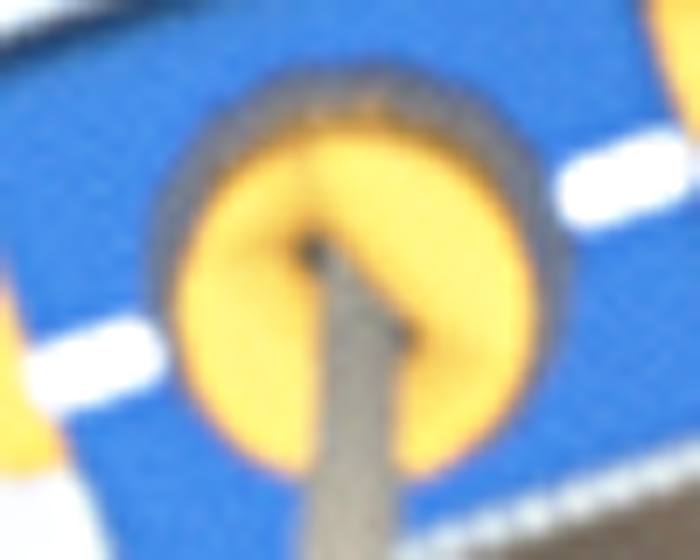

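send_rows --rows '[0,0,0,0,0,-6,0,0,0,0,0,0,-6,0,0,0,0,0,0,-6,0,0,0,0,0,0,-6,0,0,0,0,0,0,-6,0,0,0,0,0,0,-6,0,0,0,0,0,0,-6,0,0,0,0,0,0,0,0]'

```text
time: 18.1
tool_pos: [0.5, 0.0473, 0.2273]
ee_rot: [3.13, 0.029, 0.1]
wrist_force: [-0.3, -0.9, 4.6]
width: 0.0253
```

Run:
```python
from h import *
w,o=snap('wrist','w11.png');print(o['tool_pos'],o['ee_rot'],np.degrees(o['ee_rot'][2]),o['time'],o['wrist_force'],o['wrist_torque'])
tip=o['tool_pos']-[0,0,.19]
crop('w11.png','c26.png',proj(w,tip,o),50,40,14)
```

```text
[0.50000968 0.04731604 0.22734488] [3.12953483 0.02946307 0.09999329] 5.729193281641796 18.1 [-0.28117555 -0.91293775  4.57741178] [-0.03809049 -0.04970861  0.12534174]
c26.png x= 298 +u/ 14 y= 152 +v/ 14
```

View pics/c26.png

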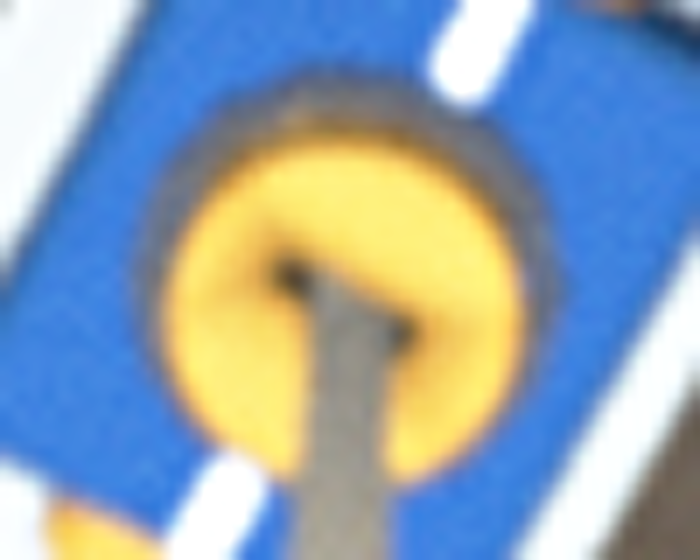

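Run:
```python
from h import *
w,o=load('w11.png')
C=lambda u,v:(298+u/14,152+v/14)
ang=lambda a,b:np.degrees(np.arctan2(*(a-b)[1::-1]))
print(ang(onz(w,C(288,270),.044,o),onz(w,C(402,335),.044,o)), ang(onz(w,C(222,500),.038,o),onz(w,C(475,65),.038,o)))
```

```text
155.74917345526706 -113.55981908971816
```

send_rows --rows '[0,0,0,0,0,-5,0,0,0,0,0,0,0,0,0,0,0,0,0,7,0,0,0,0,0,0,7,0,0,0,3,0,0,0,0,0,0,8,0,0,0,0,0,0,17,0,0,0,0,0,0,17,0,0,0,0]'

```text
time: 19.15
tool_pos: [0.4997, 0.0472, 0.2735]
ee_rot: [3.129, 0.03, 0.257]
wrist_force: [0.2, -0.5, -0.7]
width: 0.0255
```

Run:
```python
from h import *
w,o=snap('wrist','w12.png');print(o['tool_pos'],o['ee_rot'],np.degrees(o['ee_rot'][2]),o['time'],o['wrist_force'],o['wrist_torque'])
tip=o['tool_pos']-[0,0,.19]
crop('w12.png','c27.png',proj(w,tip,o),70,50,11)
s,o=snap('side','s12.png');crop('s12.png','c28.png',proj(s,tip),60,70,8)
```

```text
[0.49969795 0.04723412 0.27350382] [3.12916711 0.0300942  0.25683362] 14.715482399328181 19.15 [ 0.22042106 -0.51436059 -0.74589397] [-0.02307842 -0.13034162  0.03387053]
c27.png x= 288 +u/ 11 y= 147 +v/ 11
c28.png x= 356 +u/ 8 y= 168 +v/ 8
```

View pics/c27.png

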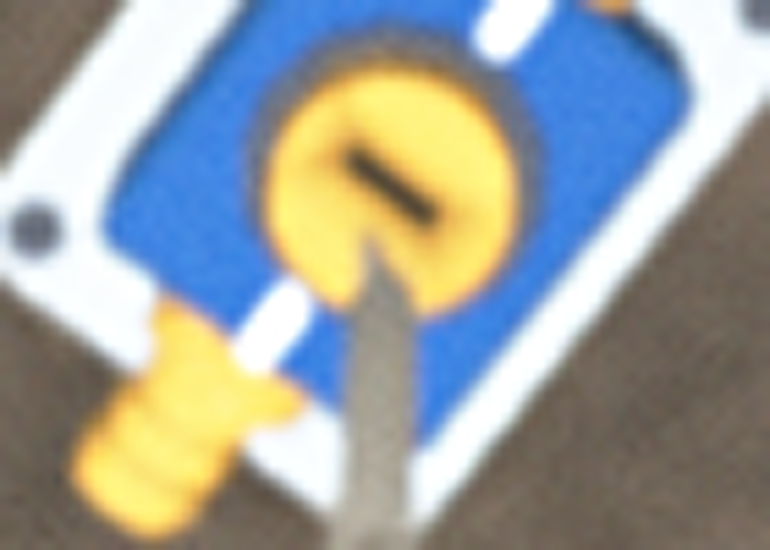

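View pics/c28.png

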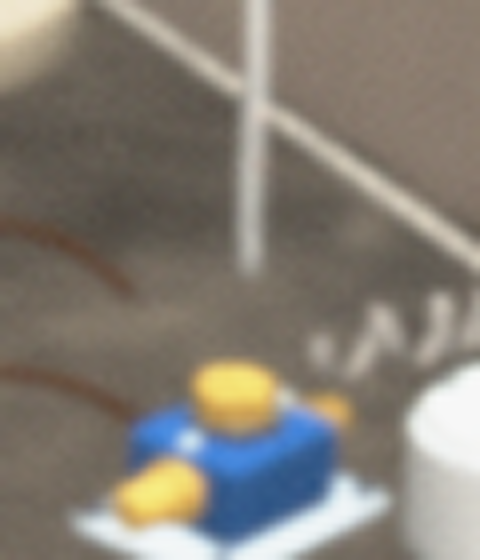

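```bash
python3 - <<'E'
from h import *
w,o=load('w12.png');s,_=load('s12.png')
C=lambda u,v:(288+u/11,147+v/11);S=lambda u,v:(356+u/8,168+v/8)
ang=lambda a,b:np.degrees(np.arctan2(*(a-b)[1::-1]))
print('slot',ang(onz(w,C(348,158),.044,o),onz(w,C(435,215),.044,o)),'marks',ang(onz(w,C(270,330),.038,o),onz(w,C(515,25),.038,o)))
x,e=tri(ray(w,C(388,262),o),ray(s,S(250,272)));print('tip',x,e, x-o['tool_pos'])
for q in (0,10,20,-10,-20): 
  u=np.array([np.cos(np.radians(q)),np.sin(np.radians(q)),0]);v=np.array([-u[1],u[0],0])
  print(q,[((proj(w,x+i*.004*u+j*.001*v,o)-[288,147])*11).round() for i,j in((1,1),(1,-1),(-1,-1),(-1,1))])
E
python3 - <<'E'
import sys;sys.path.insert(0,'.')
import os;os.chdir('.')
from h import *
crop('w12.png','c29.png',(323,172),30,24,24)
E
```

```text
slot 161.34192585710667 marks -113.26192522223668
tip [0.49997276 0.04992281 0.08643614] [np.float64(0.0014131092548697074), np.float64(0.001413109254869565)] [ 0.00027481  0.00268869 -0.18706768]
0 [array([446., 263.]), array([441., 282.]), array([360., 261.]), array([365., 241.])]
10 [array([446., 255.]), array([444., 276.]), array([360., 268.]), array([362., 248.])]
20 [array([444., 248.]), array([446., 268.]), array([362., 275.]), array([360., 255.])]
-10 [array([445., 270.]), array([436., 288.]), array([360., 254.]), array([369., 235.])]
-20 [array([443., 277.]), array([431., 294.]), array([362., 246.]), array([374., 230.])]
c29.png x= 308 +u/ 24 y= 160 +v/ 24
```

View pics/c29.png

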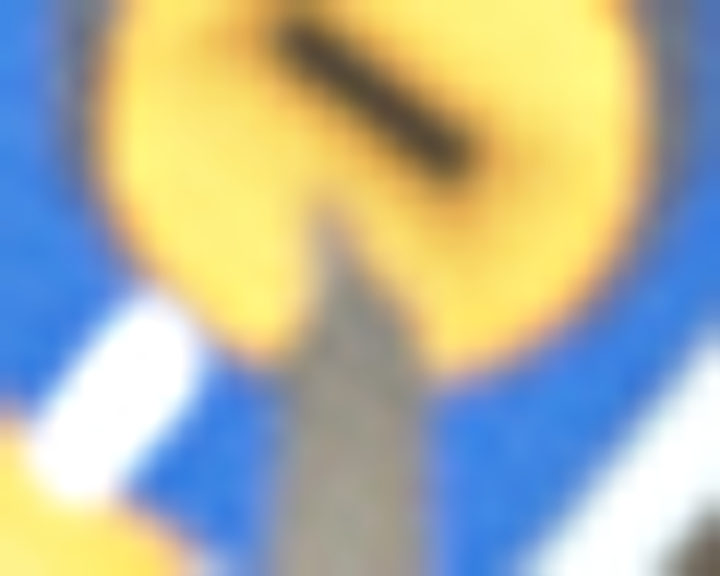

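Run:
```python
from h import *
ang=lambda a,b:np.degrees(np.arctan2(*(a-b)[1::-1]))%180
def dark(f,x0,x1,y0,y1,z=.042):
    w,o=load(f); i=w['color'][y0:y1,x0:x1].astype(float)
    up=cv2.resize(i,None,fx=8,fy=8,interpolation=cv2.INTER_CUBIC)
    m=((up[:,:,0]<120)&(up[:,:,2]<100)).astype('uint8')
    n,l,st,c=cv2.connectedComponentsWithStats(m)
    for k in range(1,n):
        if st[k,4]>150:
            r=cv2.fitLine(np.argwhere(l==k)[:,::-1].astype(np.float32),cv2.DIST_L2,0,.01,.01).ravel()
            p=lambda t:((r[2]+t*r[0]+.5)/8-.5+x0,(r[3]+t*r[1]+.5)/8-.5+y0)
            print(f,st[k],ang(onz(w,p(40),z,o),onz(w,p(-40),z,o)))
dark('w12.png',317,330,159,170)
dark('w4.png',317,326,156,167)
dark('w8.png',311,321,162,174)
dark('w9.png',319,329,162,172)
def plate(f,lo=150):
    w,o=load(f);i=w['color'];h=cv2.cvtColor(i,cv2.COLOR_RGB2HSV)
    m=((h[:,:,0]>100)&(h[:,:,0]<118)&(h[:,:,1]>130)&(h[:,:,2]>80)).astype('uint8')
    ws=((h[:,:,1]<50)&(h[:,:,2]>205)).astype('uint8')
    n,l,st,c=cv2.connectedComponentsWithStats(ws)
    for k in range(1,n):
        if 25<st[k,4]<150 and abs(c[k][0]-322)<60 and abs(c[k][1]-165)<60: print(f,'white',st[k,4],c[k],onz(w,c[k],.038,o)[:2])
for f in('w4.png','w8.png','w12.png'): plate(f)
```

```text
w12.png [ 25  17  56  47 763] 156.3633214395602
w4.png [ 17  22  44  62 976] 50.62913768945879
w8.png [ 22  20  39  57 637] 0.37100972744836985
w9.png [ 17  15  52  57 887] 179.4011073045678
w4.png white 30 [307.1 149. ] [0.50700605 0.06800184]
w4.png white 32 [334.96875 172.21875] [0.49067251 0.02823057]
w4.png white 94 [333.59574468 186.56382979] [0.4734322  0.02419212]
w8.png white 38 [334.28947368 163.23684211] [0.50595869 0.06854292]
w8.png white 37 [297.7027027  168.91891892] [0.48953048 0.02823628]
w12.png white 33 [334.63636364 147.57575758] [0.50640923 0.06850324]
w12.png white 37 [312.2972973  176.32432432] [0.48991905 0.02845341]
w12.png white 54 [315.31481481 187.75925926] [0.49695878 0.01568733]
```

send_rows --rows '[0,-10,20,0,0,0,0,-3,-30,6,0,0,8,0,-6,-50,0,0,0,10,0,-6,-55,0,0,0,10,0,-6,-55,0,0,0,10,0,-6,-55,0,0,0,10,0,-6,-50,0,0,0,10,0,-5,-40,0,0,0,10,0]'

```text
time: 20.25
tool_pos: [0.4616, -0.2955, 0.2976]
ee_rot: [3.129, 0.031, 1.435]
wrist_force: [0.2, 1.4, -0.3]
width: 0.0256
```

send_rows --rows '[-4,-25,0,0,0,1,0,0,0,0,0,0,0,0,0,0,0,0,0,0,0,0,0,0,0,0,0,0,0,0,0,0,0,0,0,0,0,0,0,0,0,0,0,0,0,0,0,0,0,0,0,0,0,0,0,0]'

```text
time: 21.25
tool_pos: [0.4582, -0.3185, 0.2975]
ee_rot: [3.13, 0.031, 1.448]
wrist_force: [0.6, 0.3, -0.9]
width: 0.0252
```

Run:
```python
from h import *
w,o=snap('wrist','w13.png');print(o['tool_pos'],o['ee_rot'],np.degrees(o['ee_rot'][2]),o['time'],o['wrist_force'],o['joint_positions'])
tip=o['tool_pos']-[0,0,.19]
crop('w13.png','c30.png',proj(w,tip,o),80,60,10)
s,o=snap('side','s13.png');crop('s13.png','c31.png',proj(s,tip),80,90,7)
```

```text
[ 0.45820896 -0.31850083  0.29751802] [3.12952738 0.03129575 1.44847707] 82.99162297255224 21.25 [ 0.60467396  0.29010312 -0.92914998] [-0.6965876   0.08635783  1.19127638 -0.02043539  1.83677076 -2.15089314]
c30.png x= 282 +u/ 10 y= 141 +v/ 10
c31.png x= 263 +u/ 7 y= 215 +v/ 7
```

View pics/c30.png

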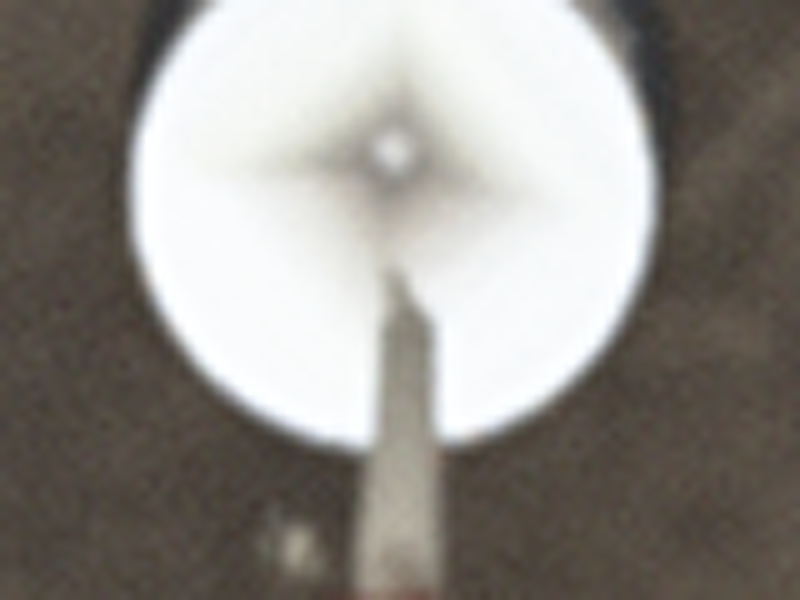

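View pics/c31.png

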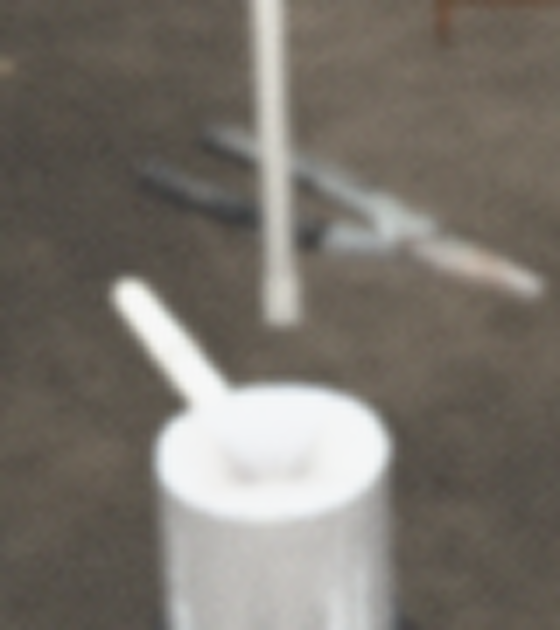

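Run:
```python
from h import *
w,o=load('w13.png');s,_=load('s13.png')
C=lambda u,v:(282+u/10,141+v/10);S=lambda u,v:(263+u/7,215+v/7)
ang=lambda a,b:np.degrees(np.arctan2(*(a-b)[1::-1]))%180
print('stand',onz(w,C(393,190),.07,o),onz(s,S(274,452),.07),'rim l/r',onz(w,C(131,190),.07,o),onz(w,C(655,190),.07,o))
print('floorspot',onz(w,C(392,150),.016,o))
print('diag',ang(onz(w,C(235,168),.068,o),onz(w,C(545,208),.068,o)))
x,e=tri(ray(w,C(408,296),o),ray(s,S(283,322)));print('tip',x,e,x-o['tool_pos'])
print('edge',ang(onz(w,C(397,270),x[2],o),onz(w,C(434,322),x[2],o)))
for q in (20,30,40,50): 
  u=np.array([np.cos(np.radians(q)),np.sin(np.radians(q)),0]);v=np.array([-u[1],u[0],0])
  print(q,[((proj(w,x+i*.004*u+j*.001*v,o)-[282,141])*10).round() for i,j in((1,1),(1,-1),(-1,-1),(-1,1))])
for t in (0,.02,.05,.1): print(((proj(s,x+[0,0,t])-[263,215])*7).round(),((proj(w,x+[0,0,t],o)-[282,141])*10).round())
crop('w13.png','c32.png',(322,170),24,20,30)
```

```text
stand [ 0.45370699 -0.31985614  0.07      ] [ 0.45633045 -0.32387952  0.07      ] rim l/r [ 0.45020535 -0.34991502  0.07      ] [ 0.45719332 -0.28992875  0.07      ]
floorspot [ 0.45930152 -0.32185715  0.016     ]
diag 75.88928639243568
tip [ 0.4577766  -0.31800934  0.1064601 ] [np.float64(0.0001070592740748697), np.float64(0.00010705927407483632)] [-0.00043236  0.00049149 -0.19105792]
edge 28.079436708722938
20 [array([433., 324.]), array([416., 332.]), array([382., 266.]), array([399., 258.])]
30 [array([437., 319.]), array([422., 330.]), array([377., 271.]), array([392., 260.])]
40 [array([441., 314.]), array([428., 327.]), array([373., 277.]), array([386., 263.])]
50 [array([444., 308.]), array([434., 323.]), array([371., 283.]), array([381., 267.])]
[283. 322.] [407. 295.]
[280. 254.] [404. 341.]
[275. 150.] [398. 420.]
[266. -31.] [384. 586.]
c32.png x= 310 +u/ 30 y= 160 +v/ 30
```

View pics/c32.png

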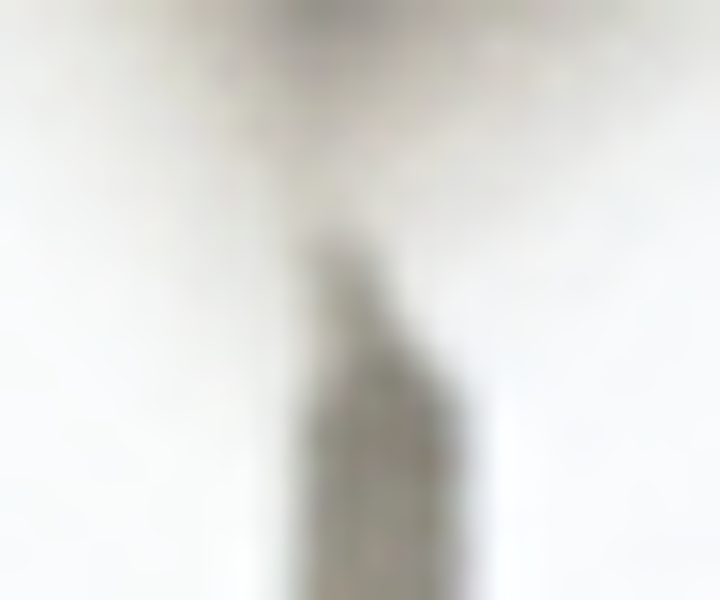

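Run:
```python
from h import *
w,o=load('w13.png');s,_=load('s13.png')
C=lambda u,v:(282+u/10,141+v/10);S=lambda u,v:(263+u/7,215+v/7)
print(tri(ray(w,C(393,190),o),ray(s,S(274,452))))
# circle fits
i=cv2.cvtColor(w['color'],cv2.COLOR_RGB2GRAY);m=(i>150).astype('uint8')
n,l,st,c=cv2.connectedComponentsWithStats(m);k=l[141+int(19),282+45];print(k,st[k])
cn=max(cv2.findContours((l==k).astype('uint8'),0,1)[0],key=cv2.contourArea)
h=cv2.convexHull(cn)[:,0]
P=np.array([onz(w,p,.07,o)[:2] for p in h]);
A=np.c_[2*P,np.ones(len(P))];r=np.linalg.lstsq(A,(P**2).sum(1),rcond=None)[0];print('circle',r[:2],np.sqrt(r[2]+r[:2]@r[:2]))
for z in (.058,.068):print('diag mid',z,(onz(w,C(235,168),z,o)+onz(w,C(545,208),z,o))/2)
for X in ([.4537,-.3205],[.456,-.3225],[.4575,-.322]):
  print(X,((proj(s,X+[.07])-[263,215])*7).round(),((proj(w,X+[.07],o)-[282,141])*10).round(),((proj(w,X+[.016],o)-[282,141])*10).round())
```

```text
(array([ 0.45421136, -0.32003963,  0.06712262]), [np.float64(8.866721294840686e-05), np.float64(8.86672129484084e-05)])
13 [ 295  129   53   71 2226]
circle [ 0.45721705 -0.32051297] 0.03374360913084377
diag mid 0.058 [ 0.45584123 -0.32072969  0.058     ]
diag mid 0.068 [ 0.45383729 -0.32025862  0.068     ]
[0.4537, -0.3205] [271. 443.] [387. 191.] [397. 106.]
[0.456, -0.3225] [275. 449.] [373. 212.] [384. 126.]
[0.4575, -0.322] [281. 449.] [379. 224.] [389. 137.]
```

send_rows --rows '[-2.6,-2.2,-5,0,0,1,0,0,0,-10,0,0,0,0,0,0,-12,0,0,0,0,0,0,-5,0,0,0,0,0,0,0,0,0,0,0,0,0,0,0,0,0,0,0,0,0,0,0,0,0,0,0,0,0,0,0,0]'

```text
time: 22.35
tool_pos: [0.4557, -0.3209, 0.2659]
ee_rot: [3.129, 0.032, 1.466]
wrist_force: [0.0, 0.4, -0.8]
width: 0.0257
```

Run:
```python
from h import *
w,o=snap('wrist','w14.png');print(o['tool_pos'],o['ee_rot'],np.degrees(o['ee_rot'][2]),o['time'],o['wrist_force'])
tip=o['tool_pos']-[0,0,.19]
crop('w14.png','c33.png',proj(w,tip,o),80,60,10)
s,o=snap('side','s14.png');crop('s14.png','c34.png',proj(s,tip),60,60,10)
```

```text
[ 0.45573062 -0.32085495  0.26589163] [3.12890739 0.03166303 1.46582759] 83.9857345596203 22.35 [ 0.03093096  0.44551147 -0.82291518]
c33.png x= 282 +u/ 10 y= 141 +v/ 10
c34.png x= 272 +u/ 10 y= 245 +v/ 10
```

View pics/c33.png

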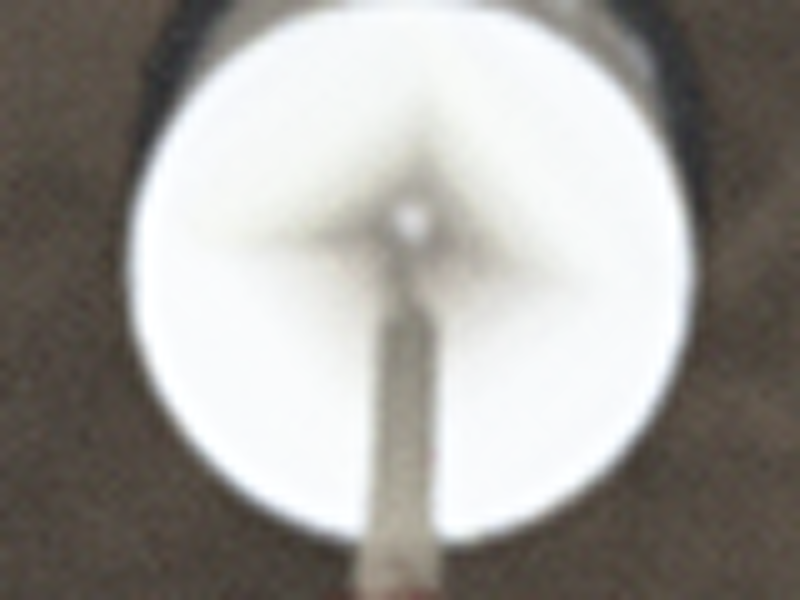

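View pics/c34.png

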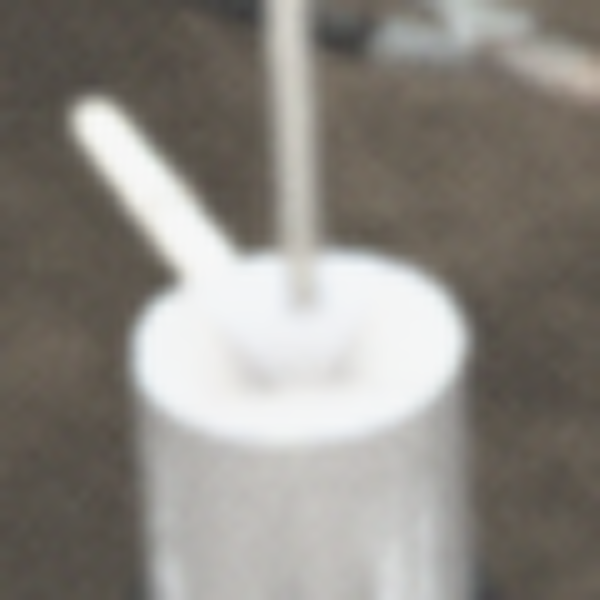

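Run:
```python
from h import *
w,o=load('w14.png');s,_=load('s14.png')
C=lambda u,v:(282+u/10,141+v/10);S=lambda u,v:(272+u/10,245+v/10)
print('stand',onz(w,C(410,276),.07,o),onz(s,S(301,345),.07),tri(ray(w,C(410,276),o),ray(s,S(301,345))))
print('tip w z=.075',onz(w,C(411,296),.075,o),'s',onz(s,S(302,308),.075),tri(ray(w,C(411,296),o),ray(s,S(302,308))))
```

```text
stand [ 0.45449241 -0.3201546   0.07      ] [ 0.45614729 -0.32370573  0.07      ] (array([ 0.4546939 , -0.32046135,  0.06775103]), [np.float64(0.00037285178948269607), np.float64(0.0003728517894827106)])
tip w z=.075 [ 0.45551653 -0.3200622   0.075     ] s [ 0.45435206 -0.31952104  0.075     ] (array([ 0.45509717, -0.32020972,  0.07569785]), [np.float64(0.0003068483147905573), np.float64(0.00030684831479052093)])
```

send_rows --rows '[-0.6,-0.4,-5,0,0,0,0,0,0,-5,0,0,0,0,0,0,-5,0,0,0,0,0,0,-5,0,0,0,0,0,0,-4,0,0,0,0,0,0,-4,0,0,0,0,0,0,0,0,0,0,0,0,0,0,0,0,0,0]'

```text
time: 23.45
tool_pos: [0.455, -0.3212, 0.2376]
ee_rot: [3.129, 0.031, 1.466]
wrist_force: [-0.7, -0.3, -1.3]
width: 0.0253
```

send_rows --rows '[0,0,-5,0,0,0,0,0,0,-5,0,0,0,0,0,0,-5,0,0,0,0,0,0,-4,0,0,0,0,0,0,-4,0,0,0,0,0,0,-3,0,0,0,0,0,0,0,0,0,0,0,0,0,0,0,0,0,0]'

```text
time: 24.45
tool_pos: [0.4551, -0.3213, 0.2117]
ee_rot: [3.129, 0.031, 1.466]
wrist_force: [-0.0, -0.5, -1.4]
width: 0.0252
```

send_rows --rows '[0,0,-2,0,0,0,0,0,0,-1,0,0,0,0,0,0,-1,0,0,0,0,0,0,-1,0,0,0,0,0,0,-1,0,0,0,0,0,0,-1,0,0,0,0,0,0,0,0,0,0,0,0,0,0,0,0,0,0]'

```text
time: 25.45
tool_pos: [0.4553, -0.3214, 0.2055]
ee_rot: [3.128, 0.032, 1.466]
wrist_force: [-0.2, -0.6, 4.4]
width: 0.025
```

Run:
```python
from h import *
s,o=snap('side','s15.png');print(o['tool_pos'],o['wrist_force'],o['wrist_torque'],o['time'])
crop('s15.png','c35.png',(302,240),90,170,4)
crop('side0.png','c35b.png',(302,240),90,170,4)
a=cv2.imread('pics/c35.png');b=cv2.imread('pics/c35b.png');cv2.imwrite('pics/c36.png',cv2.resize(np.hstack([a,b]),None,fx=.85,fy=.85))
```

```text
[ 0.45528993 -0.32138387  0.20546589] [-0.2206932  -0.55479361  4.3836531 ] [ 0.24365558 -0.09564745 -0.01805069] 25.45
c35.png x= 257 +u/ 4 y= 155 +v/ 4
c35b.png x= 257 +u/ 4 y= 155 +v/ 4
```

View pics/c36.png

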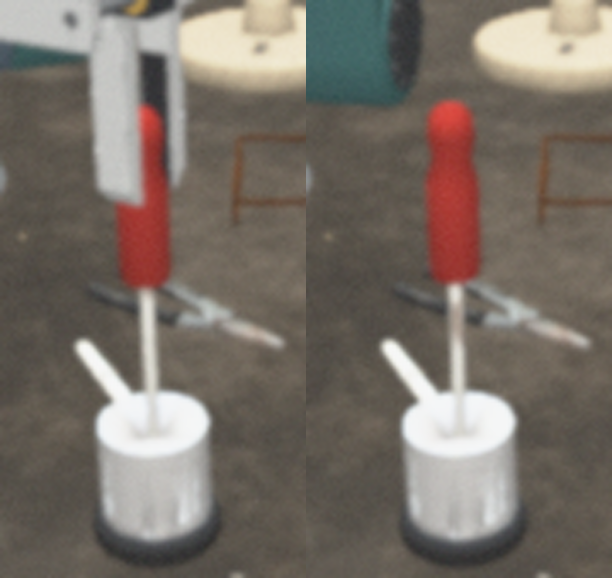

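send_rows --rows '[0,0,0,0,0,0,0.4,0,0,0,0,0,0,0.6,0,0,0,0,0,0,1,0,0,0,0,0,0,1,0,0,0,0,0,0,1,0,0,0,0,0,0,1,0,0,0,0,0,0,1,0,0,0,0,0,0,1]'

```text
time: 26.5
tool_pos: [0.455, -0.3212, 0.2046]
ee_rot: [3.129, 0.031, 1.466]
wrist_force: [-0.7, -0.0, 0.7]
width: 0.0939
```

send_rows --rows '[0,0,15,0,0,0,1,0,0,25,0,0,0,1,0,0,30,0,0,0,1,0,0,30,0,0,0,1,0,0,10,0,0,0,1,0,0,0,0,0,0,1,0,0,0,0,0,0,1,0,0,0,0,0,0,1]'

```text
time: 27.5
tool_pos: [0.4546, -0.3209, 0.3129]
ee_rot: [3.132, 0.03, 1.466]
wrist_force: [0.8, -0.1, -0.3]
width: 0.0938
```

Run:
```python
from h import *
s,o=snap('side','s16.png');print(o['tool_pos'],o['wrist_force'],o['time'],o['width'])
w,o=snap('wrist','w16.png')
crop('s16.png','c37.png',(302,240),90,170,4)
a=cv2.imread('pics/c37.png');b=cv2.imread('pics/c35b.png');cv2.imwrite('pics/c38.png',cv2.resize(np.hstack([a,b]),None,fx=.85,fy=.85))
t,o=snap('top','t16.png');crop('t16.png','c39.png',(320,180),200,90,4)
```

```text
[ 0.45463563 -0.32088162  0.31293505] [ 0.82501066 -0.11650385 -0.2569624 ] 27.5 0.09379105273504884
c37.png x= 257 +u/ 4 y= 155 +v/ 4
c39.png x= 220 +u/ 4 y= 135 +v/ 4
```

View pics/c38.png

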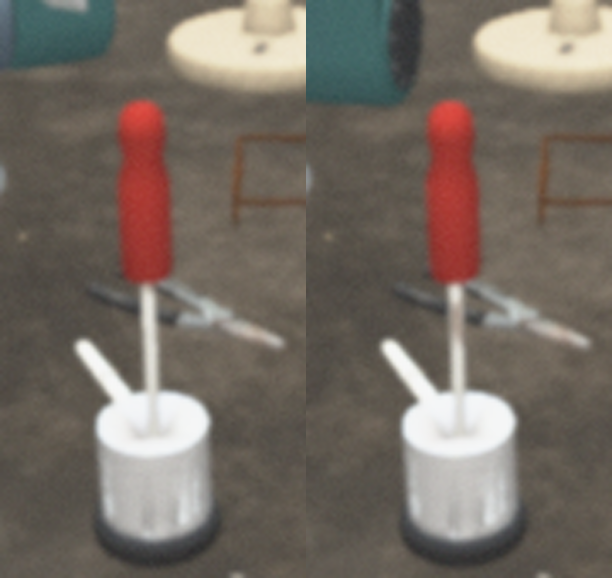

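View pics/w16.png

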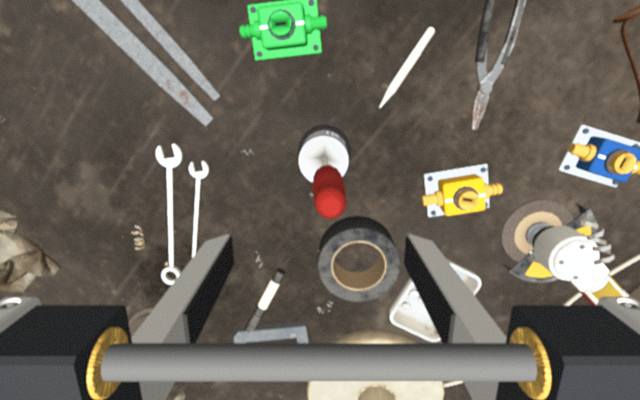

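View pics/c39.png

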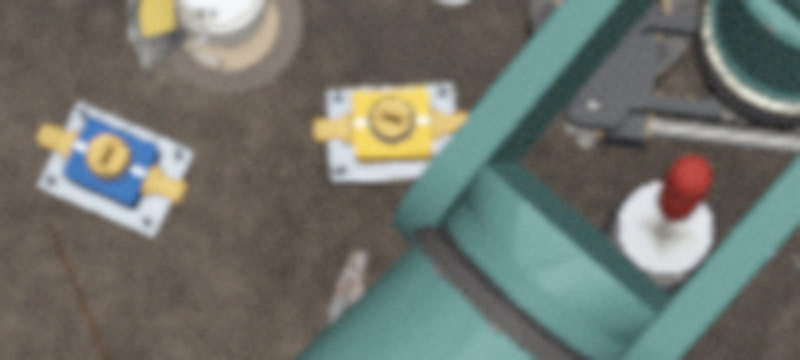

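Run:
```python
from h import *
crop('t16.png','a1.png',(247,174),30,26,20)
crop('w16.png','a2.png',(618,162),44,50,14)
```

```text
a1.png x= 232 +u/ 20 y= 161 +v/ 20
a2.png x= 596 +u/ 14 y= 137 +v/ 14
```

View pics/a1.png

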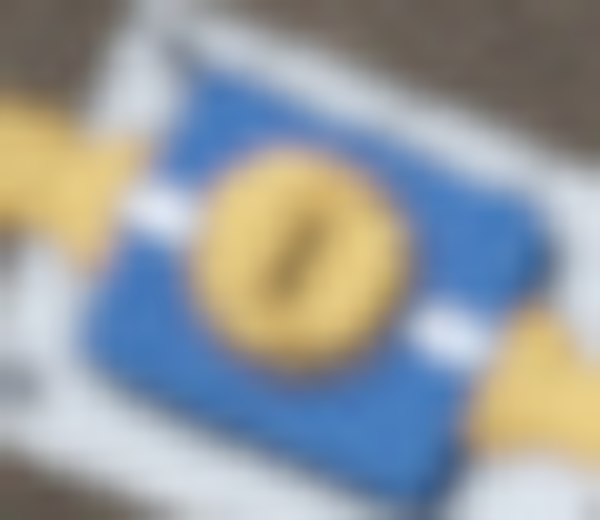

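View pics/a2.png

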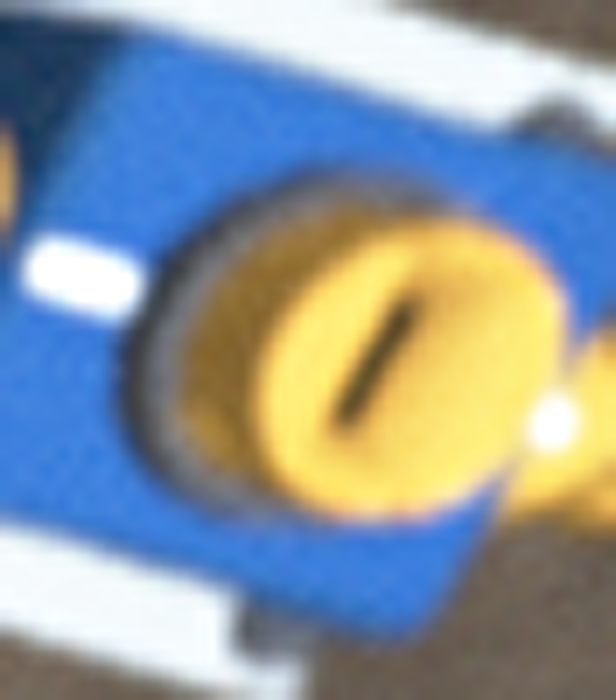

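Run:
```python
from h import *
w,o=load('w16.png')
C=lambda u,v:(596+u/14,137+v/14)
ang=lambda a,b:np.degrees(np.arctan2(*(a-b)[1::-1]))%180
for z in(.038,.044,.046):print(z,ang(onz(w,C(412,303),z,o),onz(w,C(340,420),z,o)))
print('marks',ang(onz(w,C(83,278),.038,o),onz(w,C(552,422),.038,o)),'plate',)
t,_=load('t16.png');T=lambda u,v:(232+u/20,161+v/20)
print('top',ang(onz(t,T(325,205),.044),onz(t,T(270,295),.044)),ang(onz(t,T(160,210),.038),onz(t,T(455,335),.038)))
```

```text
0.038 155.14677412271922
0.044 155.14677412271973
0.046 155.14677412271962
marks 67.80869922336595 plate
top 151.68426902543442 68.23744718221184
```

```bash
python3 -c "
from bench import *
print(close_job())"
```

```text
the job is handed in; nothing more can be done
None
```

The blue valve is shut and the red screwdriver is back upright in its stand; I handed the job in at about 27.7 s of the 48 s allowed.

- **Turning the valve:** I seated the blade in the slot and turned clockwise. Joint 6 came close to its limit partway, so I lifted the blade out, gave the driver half a turn and re-entered the slot. I then turned until the wrist felt about 0.125 N m, which I took as the stop, plus 5° more.
- **Returning the driver:** I lowered it until it touched the pocket floor at the expected height, with about 4 N of contact force. I then opened the gripper and raised it clear.

**Last checks:**
- **Slot angle:** three pictures gave the blue slot at about 91°, 93° and 97° from the white marks. The 97° comes from the blurry top view, so I trust the wrist pictures more.
- **Driver:** in the side view it stands at the same height as at the start, leaning slightly as it did then.
- **Yellow valve:** I never touched it, and it looks unchanged in the top view. I did not measure its angle.

**What went wrong or disagreed:**
- **Slip in the grip:** the driver slid down about 16 mm at the first lift and twisted roughly 10° during the turn. I measured both and allowed for them.
- **Camera disagreement:** the cameras differed by 2–4 mm on some positions, so I lined the blade up by comparing tip and target in the same pictures.

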